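# Stow the fruit trays and pin the locking bar

## Task

Close up the fruit stand for the night: put every fruit tray fully home in a lane of its own under the low shelf, handle outside. Then slide the locking bar across in front of the trays until the hole in its end lines up with the holes of the two lugs, and drop the pin through all three until its collar sits on the upper lug. Keep the trays level, and do not knock over the bottles.

Things in the scene. Friction and masses are not known exactly. Their poses are not given: they have to be found in the camera images.
- rack: Fixed low rack; origin on the table under the middle of the shelf's front edge, +x into the rack, +y to its left. White shelf (underside 68, top 82 mm up) from x = 0 to 130; cartons on it behind x = 70, to 120 high. Under it 3 lanes 96 mm wide, centres y = +102, 0, -102, with walls 6 thick, 30 high from x = -60 to a back stop at +50; their floor is the table. Lugs at right, bar guide at left.
- bar (a joint): Steel locking bar, 16 x 14 mm section (50 to 64 mm up), 475 mm long, along the rack's y at x = -120 mm, in front of the lanes. Value: slide in m to the right (rack's -y); 0 = fully left, lanes free; 0.470 = end of travel. At 0.455 the hole in its leading end lies exactly between the lugs' holes; beyond that it has overshot. About 2.5 N of friction holds it where it is left.
- bar_knob (a point): Centre of the black upright square knob on the bar, 20 x 20 mm, top 110 mm and this point 93 mm above the table; the bar's top face below it is at 64 mm. It is 50 mm behind (to the rack's +y of) the bar's hole. Axes as the rack's.
- bar_hole (a point): Centre of the vertical through hole (15 mm wide) in the bar's 30 mm square leading end, at the bar's top face, 64 mm above the table.
- lug_hole (a point): Centre of the upper lug's hole at its top face, 79 mm above the table, at x = -120, y = -235 mm in the rack frame. Two fixed steel lugs, 44 mm square, 8 mm thick (71 to 79 and 35 to 43 mm up) with vertical 15 mm holes, one over the other; the bar's end slides between them. Axes as the rack's.
- pin_head (a point): Centre of the pin's round black head (24 mm diameter, 34 tall). Loose steel pin, 0.1 kg, upright in its stand at first: under the head a collar (28 mm diameter, 4 thick), then a 12 mm shank, 70 long, its last 12 mm tapered to a 5 mm nose that can push the bar a few mm into line. Collar underside 21 mm and nose 91 mm below this point. Fully home, the collar rests on the upper lug.
- stand: Fixed wooden pin stand, 56 x 56 x 75 mm tall, origin at the centre of its underside, with a vertical 15 mm hole in the middle in which the pin hangs by its collar.
- lane_left (a point): Where the centre of a tray's handle lies when that tray is fully home in the left (+y) lane, 25 mm in front of the shelf's edge and 85 mm above the table. Fixed; axes as the rack's.
- lane_mid (a point): Where the centre of a tray's handle lies when that tray is fully home in the middle lane, 25 mm in front of the shelf's edge and 85 mm above the table. Fixed; axes as the rack's.
- lane_right (a point): Where the centre of a tray's handle lies when that tray is fully home in the right (-y) lane, 25 mm in front of the shelf's edge and 85 mm above the table. Fixed; axes as the rack's.
- tray1_grip (a point): Centre of the handle bar of a black fruit tray (all alike; one may be absent). Tray 150 mm long (x), 84 wide (y), 45 high (fruit tops 49), 0.25 to 0.5 kg, same at both ends: either end may go in first. Steel handle over the tray's middle, along its x: 40 long, 14 thick (y), 20 high, centre 85 mm above the tray's underside. The handle is too tall for the gap under the shelf, the tray is not.
- tray2_grip (a point): Centre of the handle bar of a black fruit tray (all alike; one may be absent). Tray 150 mm long (x), 84 wide (y), 45 high (fruit tops 49), 0.25 to 0.5 kg, same at both ends: either end may go in first. Steel handle over the tray's middle, along its x: 40 long, 14 thick (y), 20 high, centre 85 mm above the tray's underside. The handle is too tall for the gap under the shelf, the tray is not.
- tray3_grip (a point): Centre of the handle bar of a black fruit tray (all alike; one may be absent). Tray 150 mm long (x), 84 wide (y), 45 high (fruit tops 49), 0.25 to 0.5 kg, same at both ends: either end may go in first. Steel handle over the tray's middle, along its x: 40 long, 14 thick (y), 20 high, centre 85 mm above the tray's underside. The handle is too tall for the gap under the shelf, the tray is not.
- bottle_a: Bystander, to be left standing: upright amber drinks bottle, 68 mm diameter, 130 mm tall. Origin at the centre of its underside.
- bottle_b: Bystander, to be left standing: upright green drinks bottle, 60 mm diameter, 160 mm tall. Origin at the centre of its underside.
Mind the look-alikes: they are no part of the job. What is shaped like the part that bears tray3_grip but purple is not meant.

How it is judged (in metres and radians):
On the way, in this order (a step that is already met when the one before it is completed fails the run):
1. every tray is home in a lane while the locking bar is still drawn back ((distance between tray1_grip and lane_left below 0.018 m or distance between tray1_grip and lane_mid below 0.018 m or distance between tray1_grip and lane_right below 0.018 m) and angle between each of tray1_grip, tray2_grip, tray3_grip's own z axis and vertical below 0.1 rad and linear speed of each of tray1, tray2, tray3 below 0.03 m/s and (distance between tray2_grip and lane_left below 0.018 m or distance between tray2_grip and lane_mid below 0.018 m or distance between tray2_grip and lane_right below 0.018 m) and (distance between tray3_grip and lane_left below 0.018 m or distance between tray3_grip and lane_mid below 0.018 m or distance between tray3_grip and lane_right below 0.018 m) and value of joint bar below 0.1 m), for 0.2 s.
2. the bar is slid across to the lugs (value of joint bar above 0.435 m), for 0.2 s.
3. the pin stands fully home through the lugs and the bar (distance between pin_head and lug_hole between 0.015 and 0.0255 m and horizontal distance between pin_head and lug_hole below 0.006 m and angle between pin_head's own z axis and vertical below 0.15 rad and value of joint bar between 0.449 and 0.461 m), for 0.2 s.
At the end, for the whole second after the job is handed in: Every tray present rests level in a lane, handle within 18 mm of that lane's home point; the bar is within 6 mm of 0.455 m; the pin stands upright through lugs and bar, head centre within 25.5 mm of lug_hole (21 when seated) and 6 mm sideways, at rest (all of step 3 and (distance between tray1_grip and lane_left below 0.018 m or distance between tray1_grip and lane_mid below 0.018 m or distance between tray1_grip and lane_right below 0.018 m) and angle between each of tray1_grip, tray2_grip, tray3_grip's own z axis and vertical below 0.1 rad and linear speed of each of tray1, tray2, tray3, pin below 0.03 m/s and (distance between tray2_grip and lane_left below 0.018 m or distance between tray2_grip and lane_mid below 0.018 m or distance between tray2_grip and lane_right below 0.018 m) and (distance between tray3_grip and lane_left below 0.018 m or distance between tray3_grip and lane_mid below 0.018 m or distance between tray3_grip and lane_right below 0.018 m)); the robot touches nothing.
It fails at once if a fruit tray is tipped by more than 0.5 rad (angle between any of tray1_grip, tray2_grip, tray3_grip's own z axis and vertical above 0.5 rad).
It fails at once if a bottle is knocked over (angle between any of bottle_a, bottle_b's own z axis and vertical above 0.6 rad).
Of tray1, tray2, tray3 only 2 to 3 are there at a start; the rules pass over those that are not, and their reading is None.
At some moment in a run one of tray1, tray2, tray3 may be knocked a few centimetres aside while the robot is not near it.
It also fails if it takes over 210 s, if anything falls off the work surface, if the arm or the gripper's body presses on something with over 40 N, if the wrist force passes 120 N, or if a joint passes its speed limit or range.

## Robot

A 6-joint arm with a two-finger parallel gripper is mounted at the origin on the work surface. World frame = base frame: x ahead of the robot, y to its left, z up, the work surface at z = 0. Lengths are in mm, angles in rad, forces in N, time in s.
With the tool pointing down it reaches from about 350 to 875 mm from the base axis. Payload 4.2 kg.
Tool frame: the origin (TCP) lies on the centre line of the jaws, within the pads' length; the fingertips stand 25 mm ahead of it and the grasp point (between the pads) lies 6 mm ahead of it; z points along the fingers, y is the direction in which the jaws open and shut (so a half turn about z gives the same grasp; the last joint's range is limited). The gripper opens to 85 mm and grips with 20 to 120 N. Pads are 22 mm wide; open, the fingers measure 114 mm over their backs; the gripper's body (76 mm by 85 mm) begins 54 mm behind the grasp point. The pads swing forward as they close: fully open they stand 13 mm farther back than shut.
Start: joints at [1.547, 0.385, 0.008, 0, -1.194, -0.259], TCP at [174.371, 600.162, 226.212] pointing down, gripper open.
Joint ranges: [-3.14, 3.14], [-1.21, 2.06], [-1.07, 1.41], [-3.16, 2.05], [-2.99, -0.16], [-3.1, 3.1]. Speed limits (rad/s): [2.79, 2.79, 3.14, 3.14, 3.14, 3.14].

## Interface

Orientations are given as a unit quaternion [x, y, z, w].
In Python, from bench import arm gives the robot as it stands.
- The arm moves only by the tool drive_tool, never from a script. Its argument "plan" is a list of rows, each a list of 2 entries, a list of its own where there are three numbers: the shift along the tool's x, y, z in m, then the turn about the tool's z in degrees. A call has 1 to 12 rows; each row shifts and turns the commanded pose from where the row before left it, along the tool's axes as they then stand; what a row does not reach is not made up. A row lasts 1/8 s, in which the tool goes at most 62.5 mm and 10.7 degrees, less where a joint would pass 70% of its speed; a pose out of reach is approached as far as the arm can. A call with a gripper value outside its range is refused whole. "fingers" is the closure, from -1 (fully open) to 1 (shut), so that 0 is half open, set as the call begins (left out, the last holds). The fingers move at their own pace and stop on an object; the grip force is fixed at half the most. Time passes only in rows, so rows that do not move let the fingers close. It gives the time, the measured TCP pose, the force and the opening at its end, in the units of the state.
- arm.read_state(): the state, without advancing time (a new reading comes with each control period).
- arm.get_image(name): name is "scene" or "top" or "wrist"; returns a dict with "image" (400x640x3 uint8, red, green, blue), "K" (3x3 intrinsics, pixels), "dist" ([k1, k2, p1, p2, k3] as OpenCV has them; the pictures are not rectified), "R" (3x3) and "t" (3): a world point X has camera coordinates R X + t. Camera axes: x right, y down, z forward; pixel columns grow to the right and rows downward; lengths in mm; the calibration is good to about 2 mm. A picture is of the moment at which its call begins. There is no depth.
- arm.job_done(): hands the job in, once; it reports no verdict.
The state is a dict: "clock": time; "joints": joint angles; "joint_vel": joint speeds; "joint_efforts": joint torques, N m; "position": TCP position; "ee_rot": TCP orientation; "contact_force": force on the tool from outside, world axes, zero at the start; "wrist_torque": the same for the moment, N m; "gripper_width": finger opening in mm.
Only numpy, scipy, OpenCV 4.12 (cv2) and the standard library are available. Lean on these libraries where they do the work, as an engineer would, in place of code of your own. Each camera call takes 0.05 s, during which the arm holds its last target.

## Working session

There is one attempt and no reset: what is moved stays moved. The work goes in short steps, Python scripts to look and compute and a tool call to move; the robot and the scene stay as the last step left them, time stands still between calls to the robot, and variables do not carry over. Pictures are saved under pics/ and viewed, and the job is handed in when it is done.

Besides the shell and the picture viewer there is one more tool, called after "Call:" by a JSON object that holds its "fn" and its "kwargs". drive_tool: Moves the arm, as the interface text tells. Its arguments: {"type":"object","properties":{"plan":{"type":"array"},"fingers":{"type":"number"}},"required":["plan"]}

```bash
ls; mkdir -p pics
python3 - <<'E'
from bench import arm
import cv2
print(arm.read_state())
for n in("scene","top","wrist"):
    d=arm.get_image(n); cv2.imwrite(f"pics/{n}0.png",d["image"][:,:,::-1]); print(n,d["K"],d["dist"],d["R"],d["t"])
E
```

```text
pics
{'clock': 0.0, 'joints': array([ 1.54662787e+00,  3.85561216e-01,  6.59580303e-03, -5.05097973e-04,
       -1.19403011e+00, -2.58588541e-01]), 'joint_vel': array([ 1.32507129e-04,  5.79843572e-05, -2.86035338e-04, -2.71637624e-04,
        9.24352453e-04,  6.65441476e-04]), 'joint_efforts': array([-1.69181008e-04, -3.92284226e+01,  1.88399863e+01,  4.18613836e+00,
       -4.60464129e-03,  3.92664077e-06]), 'position': array([174.19837079, 599.58919114, 225.10615483]), 'ee_rot': array([ 9.90008936e-01, -1.41000148e-01, -1.04532989e-04,  1.11950454e-03]), 'contact_force': array([ 0.30373788, -0.91640346, -0.00837044]), 'wrist_torque': array([-0.03387775, -0.0108425 , -0.01148252]), 'gripper_width': 85.24069185514706}
scene [[520.01404697   0.         317.86463753]
 [  0.         520.01404697 200.60440854]
 [  0.           0.           1.        ]] [-0.03517481  0.          0.          0.          0.        ] [[-0.4515609   0.89213321  0.01382344]
 [ 0.67652256  0.35244674 -0.64660538]
 [-0.58173017 -0.28262984 -0.76269941]] [ 192.05492435 -333.52274046 1855.88624823]
top [[467.18725523   0.         315.36932251]
 [  0.         467.18725523 197.56886093]
 [  0.           0.           1.        ]] [-0.0287149  0.         0.         0.         0.       ] [[-0.00213028 -0.99998756  0.00450956]
 [-0.98834141  0.00141889 -0.15224729]
 [ 0.152239   -0.00478132 -0.98833214]] [  66.94846154  538.90559948 1525.0049913 ]
wrist [[342.57510007   0.         321.4321902 ]
 [  0.         342.57510007 203.96079051]
 [  0.           0.           1.        ]] [-0.061523  0.        0.        0.        0.      ] [[-0.28058656 -0.95982598  0.0022959 ]
 [-0.91771281  0.26897484  0.29232813]
 [-0.28120167  0.07991636 -0.95631532]] [624.3871893  -39.64385607 379.76279328]
```

View pics/scene0.png

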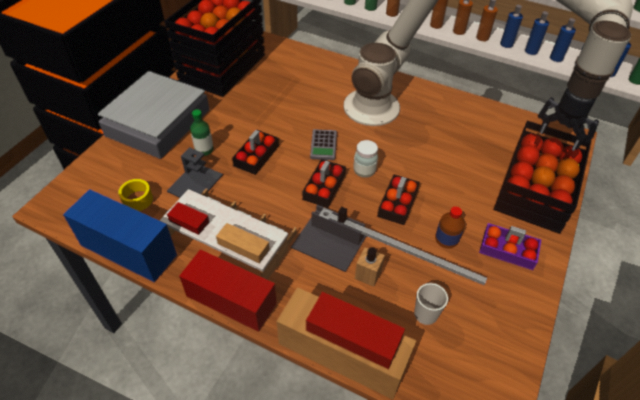

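View pics/top0.png

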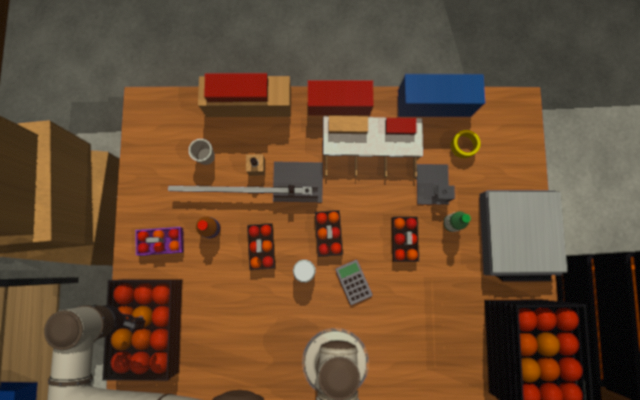

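View pics/wrist0.png

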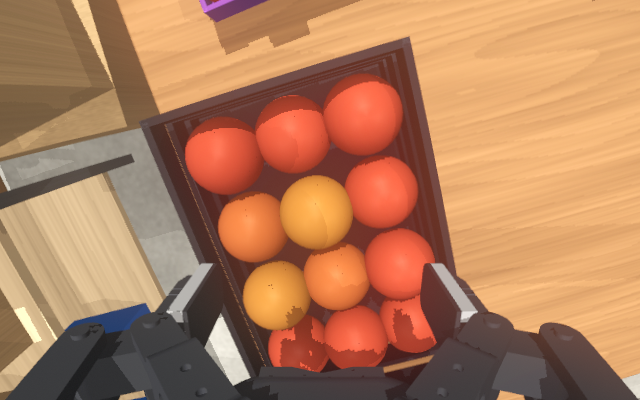

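The top view shows three black trays at about (261,246), (329,233) and (405,239). The purple look-alike is at (160,241), the bar at row 190 with its knob near (292,190), the lugs near (440,193), the pin stand at (255,162) and the shelf at (373,137). I'll enlarge crops next.

```bash
cat > h.py <<'E'
import numpy as np, cv2
from bench import arm
from scipy.spatial.transform import Rotation as Ro
def grab(n,name=None):
    d=arm.get_image(n)
    if name: cv2.imwrite(f"pics/{name}.png",d["image"][:,:,::-1])
    return d
def crop(d,x0,y0,x1,y1,s,name):
    im=cv2.resize(d["image"][y0:y1,x0:x1,::-1],None,fx=s,fy=s,interpolation=cv2.INTER_CUBIC); cv2.imwrite(f"pics/{name}.png",im)
def ray(d,p):
    u=cv2.undistortPoints(np.array([[p]],float),d["K"],np.array(d["dist"]))[0,0]
    R=np.array(d["R"]);t=np.array(d["t"]); v=R.T@np.array([u[0],u[1],1]); return -R.T@t, v/np.linalg.norm(v)
def onz(d,p,z):
    c,v=ray(d,p); return c+v*(z-c[2])/v[2]
def tri(obs):
    A=np.zeros((3,3));b=np.zeros(3);rs=[ray(d,p) for d,p in obs]
    for c,v in rs: P=np.eye(3)-np.outer(v,v);A+=P;b+=P@c
    X=np.linalg.solve(A,b); return X,[np.linalg.norm(np.cross(X-c,v)) for c,v in rs]
def proj(d,X):
    r=cv2.Rodrigues(np.array(d["R"]))[0]
    return cv2.projectPoints(np.array(X,float).reshape(-1,3),r,np.array(d["t"],float),d["K"],np.array(d["dist"]))[0][:,0]
def st():
    s=arm.read_state(); r=Ro.from_quat(s["ee_rot"]).as_matrix()
    print("t",round(s["clock"],2),"pos",s["position"].round(1),"yax",r[:,1].round(3),"z",r[:,2].round(3),"F",s["contact_force"].round(1),"w",round(s["gripper_width"],1),"j",s["joints"].round(2))
    return s,r
E
python3 - <<'E'
from h import *
d=grab("top");crop(d,150,110,470,280,2.5,"topc")
d=grab("scene");crop(d,160,120,500,290,2.35,"scenec")
E
```

```text
(no output)
```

View pics/topc.png

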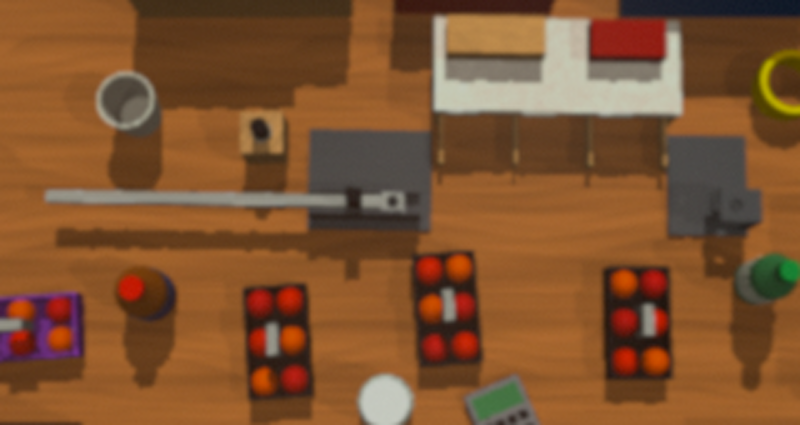

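View pics/scenec.png

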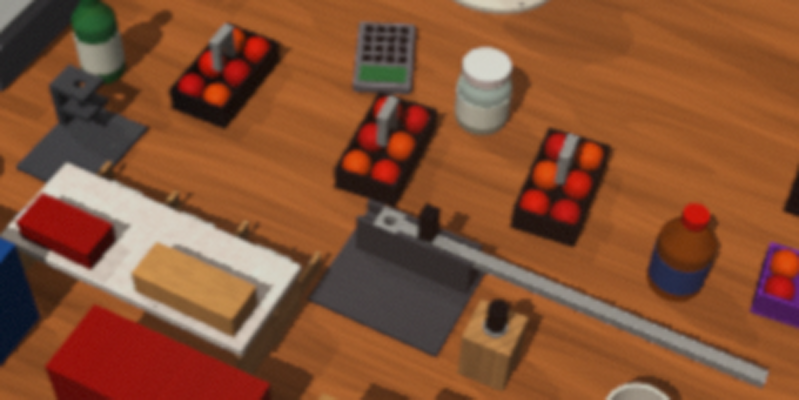

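Run:
```python
from h import *
t=grab("top");s=grab("scene")
T=lambda p:(150+p[0]/2.5,110+p[1]/2.5); S=lambda p:(160+p[0]/2.35,120+p[1]/2.35)
for n,a,b in [("A",(272,338),(567,158)),("B",(449,304),(388,120)),("C",(649,320),(222,46)),("lug",(739,206),(81,84)),("pin",(261,128),(497,313)),("knob",(353,200),(430,222)),("hole",(392,202),(390,219)),("shelfL",(434,115),(298,268)),("shelfR",(682,115),(70,165))]:
    X,e=tri([(t,T(a)),(s,S(b))]); print(n,X.round(1),np.round(e,1))
```

```text
A [378.8 248.   75.6] [1.2 1.2]
B [422.   20.7  73.2] [0.6 0.6]
C [ 400.5 -238.9   70.7] [1.2 1.2]
lug [ 549.7 -361.7   74.3] [1.7 1.7]
pin [649.9 265.1 101.3] [0.3 0.3]
knob [557.4 143.9  86.9] [1.1 1.1]
hole [558.6  93.2  64.7] [1.3 1.3]
shelfL [675.9  35.5  71. ] [3.1 3.1]
shelfR [ 672.3 -290.2   76.1] [1.9 1.9]
```

Call:
{"fn": "drive_tool", "kwargs": {"plan": [[[0,0,-0.04],-5],[[0,0,-0.04],-5],[[0,0,0],-5],[[0,0,0],0],[[0,0,0],0]]}}

```text
clock: 0.98
position: [174.3, 599.8, 305.4]
ee_rot: [1.0, -0.011, -0.0, 0.001]
contact_force: [0.3, 0.9, -0.8]
gripper_width: 85.4
```

Run:
```python
from h import *
st()
d=grab("wrist"); c,_=ray(d,(320,200)); print(c, d["R"])
```

```text
t 0.97 pos [174.3 599.8 305.4] yax [-0.022 -1.     0.002] z [-0.    -0.002 -1.   ] F [ 0.3  0.9 -0.8] w 85.4 j [ 1.55  0.34  0.14 -0.   -1.37  0.  ]
[248.57839447 598.85392425 453.44010706] [[-0.02370914 -0.99971712  0.00188815]
 [-0.95592646  0.0232234   0.2926863 ]
 [-0.29264736  0.00513441 -0.95620665]]
```

Call:
{"fn": "drive_tool", "kwargs": {"plan": [[[0.032,0.05,0],0],[[0.032,0.05,0],0],[[0.032,0.05,0],0],[[0.032,0.05,0],0],[[0.032,0.05,0],0],[[0.032,0.05,0],0],[[0.032,0.05,0],0],[[0,0,0],0],[[0,0,0],0]]}}

```text
clock: 2.15
position: [391.0, 245.4, 306.0]
ee_rot: [1.0, -0.011, -0.0, 0.0]
contact_force: [-0.4, 1.1, -0.4]
gripper_width: 85.3
```

Run:
```python
from h import *
import pickle
st(); d=grab("wrist","wA"); pickle.dump(d,open("wA.pkl","wb"))
```

```text
t 2.15 pos [391.  245.4 306. ] yax [-0.022 -1.     0.   ] z [-0. -0. -1.] F [-0.4  1.1 -0.4] w 85.3 j [ 0.91  0.05 -0.23 -0.   -1.29  0.63]
```

View pics/wA.png

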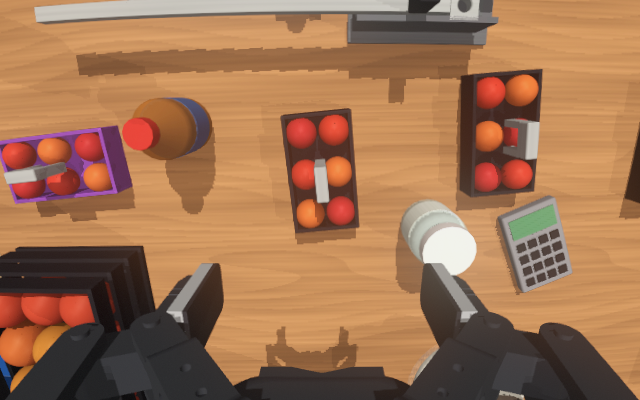

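Run:
```python
from h import *
import pickle
d=pickle.load(open("wA.pkl","rb")); t=grab("top")
crop(d,260,90,380,250,4,"wAc"); crop(d,440,50,580,210,4,"wAb")
P=[onz(d,p,45) for p in [(281,117),(350,109),(358,226),(298,233)]]
print(np.round(P,1), np.mean(P,0))
print(onz(d,(320,180),95))
```

```text
[[447.  291.6  45. ]
 [454.1 211.3  45. ]
 [309.6 201.1  45. ]
 [301.8 278.   45. ]] [378.12143856 245.48746157  45.        ]
[382.29247177 247.5857114   95.        ]
```

View pics/wAc.png

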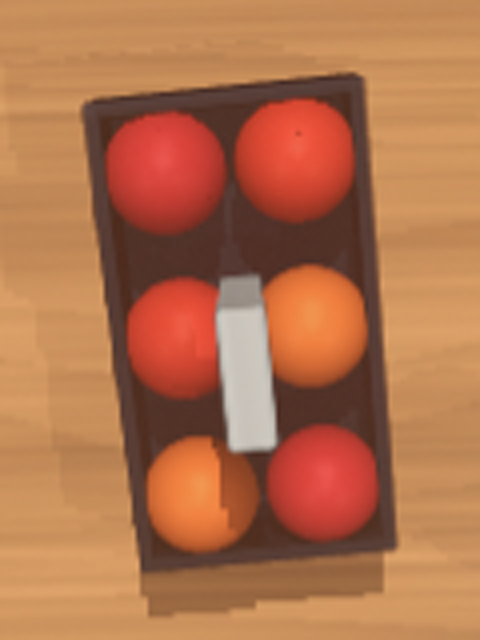

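View pics/wAb.png

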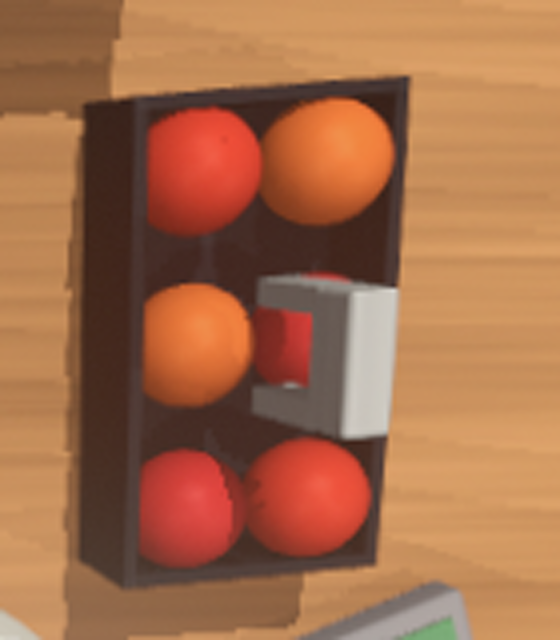

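Call:
{"fn": "drive_tool", "kwargs": {"plan": [[[0.003,0.054,0],0],[[0.003,0.054,0],0],[[0.003,0.054,0],0],[[0.003,0.054,0],0],[[0.003,0.054,0],0],[[0.003,0.054,0],0],[[0.003,0.054,0],0],[[0.003,0.054,0],0],[[0.003,0.054,0],0],[[0,0,0],0],[[0,0,0],0]], "fingers": -0.2}}

```text
clock: 3.62
position: [408.2, -240.1, 305.8]
ee_rot: [1.0, -0.01, -0.0, -0.0]
contact_force: [0.2, 0.5, -0.6]
gripper_width: 51.4
```

Run:
```python
from h import *
import pickle
st(); d=grab("wrist","wC"); pickle.dump(d,open("wC.pkl","wb")); crop(d,250,80,410,240,3.5,"wCc")
t=grab("top","top1")
a=pickle.load(open("wA.pkl","rb")); print(onz(a,(321.5,184),95))
```

```text
t 3.62 pos [ 408.2 -240.1  305.8] yax [-0.02 -1.   -0.  ] z [-0.001  0.    -1.   ] F [ 0.2  0.5 -0.6] w 51.4 j [-0.19  0.07 -0.21 -0.   -1.29  1.74]
[377.84162923 246.08028134  95.        ]
```

View pics/wC.png

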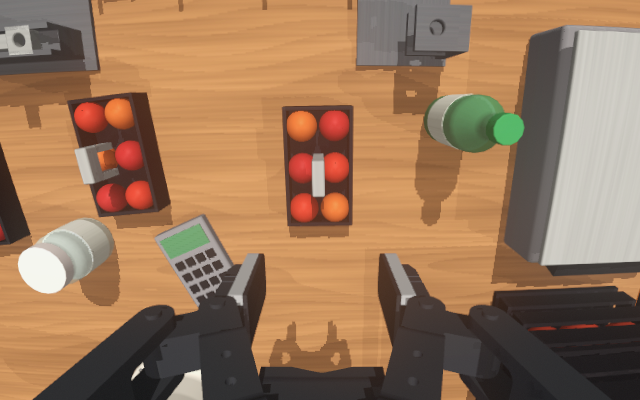

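View pics/wCc.png

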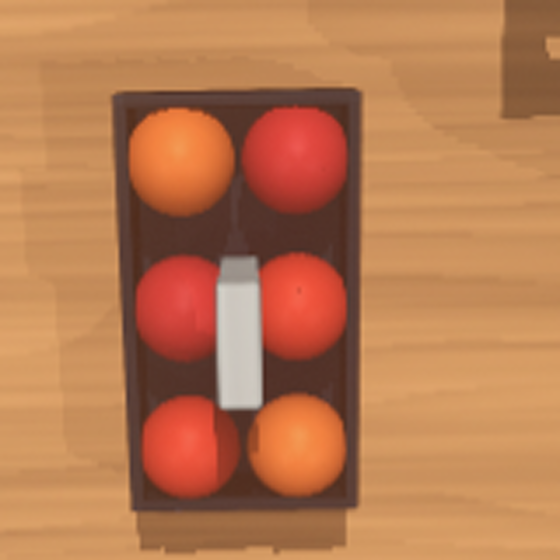

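Run:
```python
from h import *
import pickle
d=pickle.load(open("wC.pkl","rb"))
print(onz(d,(318.3,178.6),95))
P=[onz(d,(250+u/3.5,80+v/3.5),45) for u,v in [(114,92),(359,90),(356,507),(133,509)]]
print(np.round(P,1),np.mean(P,0))
print("lug",onz(d,(437,28),79),"hole",onz(d,(19,40),64))
a=pickle.load(open("wA.pkl","rb"))
print("A tri C from A view? hole",onz(a,(466,4),64))
# B handle: from C view and A view
Xb,e=tri([(d,(98,162)),(a,(528,138))]);print("B rough",Xb,e)
```

```text
[ 400.97207577 -236.03514922   95.        ]
[[ 476.  -196.1   45. ]
 [ 474.9 -276.9   45. ]
 [ 328.5 -276.4   45. ]
 [ 329.5 -195.3   45. ]] [ 402.20596644 -236.16535368   45.        ]
lug [ 550.92819472 -359.35370425   79.        ] hole [560.05773122  92.28702509  64.        ]
A tri C from A view? hole [559.83476516  91.36158974  64.        ]
B rough [421.87080038  14.99437701  77.17400819] [np.float64(0.6065853487792258), np.float64(0.6065853487792383)]
```

Call:
{"fn": "drive_tool", "kwargs": {"plan": [[[-0.007,-0.004,0.03],0],[[0,0,0.05],0],[[0,0,0.035],0],[[0,0,0],0],[[0,0,0],0]]}}

```text
clock: 4.35
position: [402.3, -236.5, 193.0]
ee_rot: [1.0, -0.009, 0.001, 0.001]
contact_force: [-0.8, -0.2, 0.5]
gripper_width: 51.3
```

Run:
```python
from h import *
import pickle
st(); d=grab("wrist","wC2"); pickle.dump(d,open("wC2.pkl","wb")); crop(d,220,150,420,350,3,"wC2c")
```

```text
t 4.35 pos [ 402.3 -236.5  193. ] yax [-0.019 -1.     0.001] z [ 0.003 -0.001 -1.   ] F [-0.8 -0.2  0.5] w 51.3 j [-0.18  0.14 -0.42  0.   -1.01  1.73]
```

View pics/wC2c.png

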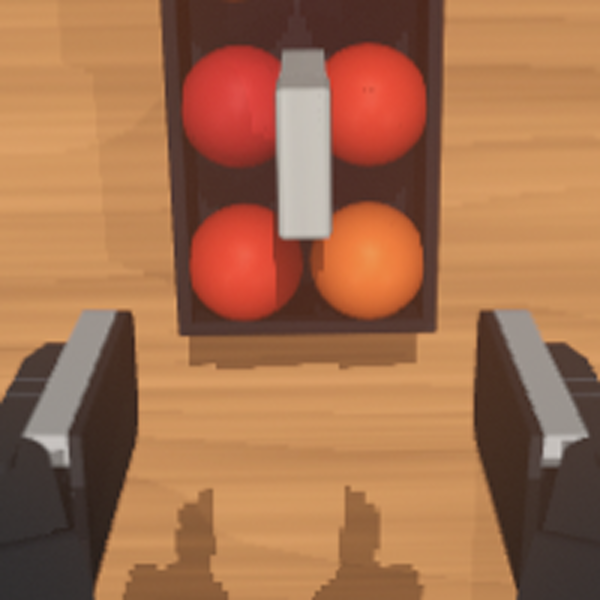

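Run:
```python
from h import *
import pickle
d=pickle.load(open("wC.pkl","rb"));d2=pickle.load(open("wC2.pkl","rb"))
print(tri([(d,(318.3,178.6)),(d2,(321,204))]), onz(d2,(321,204),95))
```

```text
(array([ 399.18584905, -235.83056571,   87.18979854]), [np.float64(0.09269694247908424), np.float64(0.0926969424791186)]) [ 401.53928216 -235.78476379   95.        ]
```

Call:
{"fn": "drive_tool", "kwargs": {"plan": [[[-0.001,0,0.04],0],[[0,0,0.035],0],[[0,0,0.027],0],[[0,0,0],0],[[0,0,0],0]]}}

```text
clock: 5.03
position: [401.5, -237.1, 91.1]
ee_rot: [1.0, -0.01, 0.002, 0.001]
contact_force: [-0.4, -0.7, -0.1]
gripper_width: 51.3
```

Call:
{"fn": "drive_tool", "kwargs": {"plan": [[[0,0,0],0],[[0,0,0],0],[[0,0,0],0],[[0,0,0],0],[[0,0,0],0]], "fingers": 1}}

```text
clock: 5.65
position: [400.4, -236.9, 90.0]
ee_rot: [1.0, -0.01, 0.001, 0.0]
contact_force: [-1.2, 2.1, 6.2]
gripper_width: 0.2
```

Run:
```python
from h import *
st(); grab("wrist","wC3")
```

```text
t 5.65 pos [ 400.4 -236.9   90. ] yax [-0.021 -1.     0.001] z [ 0.001 -0.001 -1.   ] F [-1.2  2.1  6.2] w 0.2 j [-0.18  0.27 -0.56  0.   -0.74  1.73]
```

View pics/wC3.png

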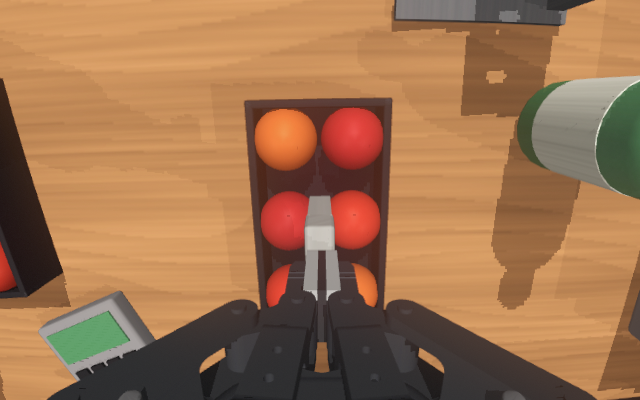

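Run:
```python
from h import *
s,r=st(); d=grab("wrist"); crop(d,240,160,400,320,4,"wC3c")
p=s["position"]; 
for k in (0,6,25): print(k,proj(d,p+r[:,2]*k))
print("handle top ends if at 401:",proj(d,[[421,-236,95],[381,-236,95],[421,-236,75]]))
```

```text
t 5.7 pos [ 400.5 -236.9   90. ] yax [-0.021 -1.     0.001] z [ 0.001 -0.001 -1.   ] F [-1.3  0.8  5.8] w -0.1 j [-0.18  0.27 -0.56  0.   -0.74  1.73]
0 [[322.53888312 261.89986679]]
6 [[322.49915578 256.40069139]]
25 [[322.38912205 241.1854536 ]]
handle top ends if at 401: [[319.49363799 225.32566234]
 [321.46443579 303.10544404]
 [319.67690484 211.32688002]]
```

View pics/wC3c.png

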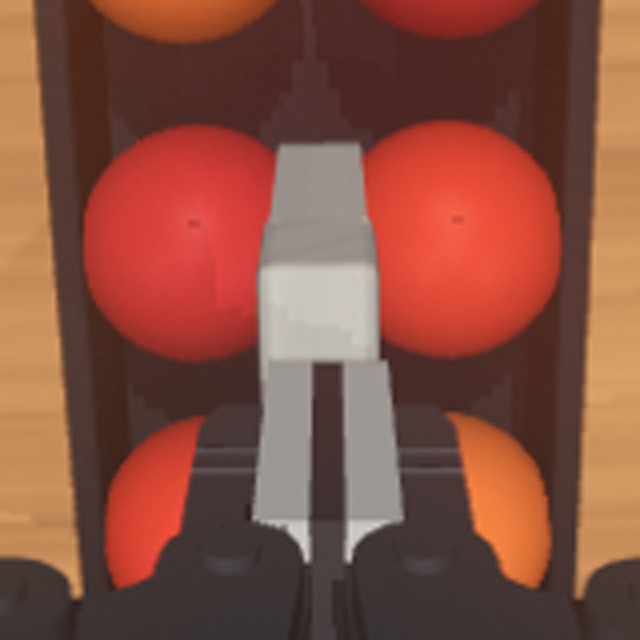

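Run:
```python
from h import *
import pickle
d=pickle.load(open("wC2.pkl","rb"))
for x in(-11,11):
  for z in (0,6,12,18,25): print(x,z,proj(d,[[402.3+x,-236.5+26,193-z],[402.3+x,-236.5-26,193-z]]).round(0).tolist())
d=pickle.load(open("wC.pkl","rb"))
```

```text
-11 0 [[270.0, 283.0], [376.0, 281.0]]
-11 6 [[271.0, 277.0], [374.0, 275.0]]
-11 12 [[273.0, 272.0], [373.0, 270.0]]
-11 18 [[274.0, 266.0], [371.0, 264.0]]
-11 25 [[276.0, 260.0], [369.0, 259.0]]
11 0 [[267.0, 242.0], [378.0, 240.0]]
11 6 [[268.0, 237.0], [376.0, 235.0]]
11 12 [[270.0, 232.0], [374.0, 230.0]]
11 18 [[272.0, 228.0], [372.0, 226.0]]
11 25 [[274.0, 223.0], [370.0, 221.0]]
```

The fingers shut on top of the handle: the opening reads 0.2 mm, there is about 6 N upward, and the tips are at (321,250) with the handle in front of them. The camera geometry puts the tips about 30 mm higher relative to the reported TCP than the text says. I'll open, go lower with force checks, and look again.

Call:
{"fn": "drive_tool", "kwargs": {"plan": [[[0,0,-0.01],0],[[0,0,0],0],[[0,0,0],0],[[0,0,0],0]], "fingers": -0.2}}

```text
clock: 6.25
position: [399.6, -236.7, 98.9]
ee_rot: [1.0, -0.011, -0.0, -0.0]
contact_force: [0.6, 0.8, -0.8]
gripper_width: 51.4
```

Call:
{"fn": "drive_tool", "kwargs": {"plan": [[[0,0,0.015],0],[[0,0,0.01],0],[[0,0,0],0]]}}

```text
clock: 6.62
position: [399.1, -236.6, 73.3]
ee_rot: [1.0, -0.011, -0.001, -0.0]
contact_force: [0.6, -0.0, 0.3]
gripper_width: 51.1
```

Run:
```python
from h import *
st(); d=grab("wrist","wC4");
```

```text
t 6.62 pos [ 399.1 -236.6   73.3] yax [-0.021 -1.    -0.   ] z [-0.002  0.    -1.   ] F [ 0.6 -0.   0.3] w 51.1 j [-0.18  0.3  -0.58 -0.   -0.7   1.73]
```

View pics/wC4.png

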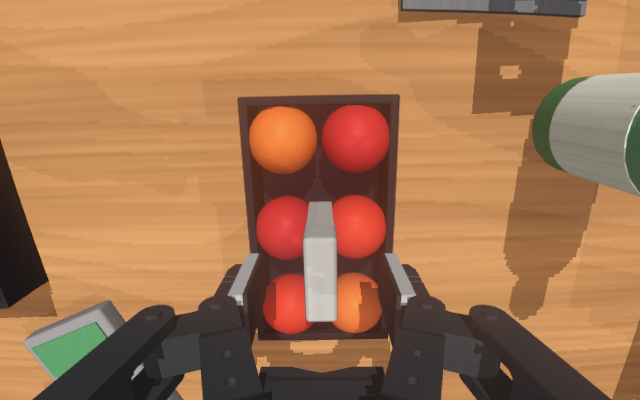

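Call:
{"fn": "drive_tool", "kwargs": {"plan": [[[0.001,0,0.01],0],[[0,0,0.004],0],[[0,0,0],0]]}}

```text
clock: 7.05
position: [400.6, -236.7, 59.8]
ee_rot: [1.0, -0.01, -0.0, -0.0]
contact_force: [0.4, -0.4, 1.0]
gripper_width: 51.3
```

Call:
{"fn": "drive_tool", "kwargs": {"plan": [[[0,0,0],0],[[0,0,0],0],[[0,0,0],0],[[0,0,0],0],[[0,0,0],0]], "fingers": 1}}

```text
clock: 7.68
position: [401.0, -236.7, 60.4]
ee_rot: [1.0, -0.011, 0.0, 0.0]
contact_force: [-0.1, 1.1, 1.0]
gripper_width: 13.0
```

Run:
```python
from h import *
st(); d=grab("wrist","wC5");
```

```text
t 7.67 pos [ 401.  -236.7   60.4] yax [-0.021 -1.     0.   ] z [ 0. -0. -1.] F [-0.1  1.1  1. ] w 13.0 j [-0.18  0.32 -0.59 -0.   -0.66  1.73]
```

View pics/wC5.png

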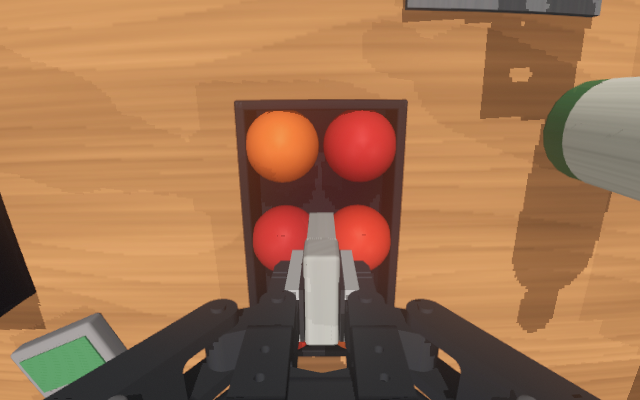

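Call:
{"fn": "drive_tool", "kwargs": {"plan": [[[0,0,-0.005],0],[[0,0,-0.005],0],[[0.02,-0.002,0],0],[[0.04,-0.006,0],0],[[0.04,-0.005,0],0],[[0.015,0,0],0],[[0,0,0],0],[[0,0,0],0]]}}

```text
clock: 8.72
position: [514.1, -226.1, 69.7]
ee_rot: [1.0, -0.011, -0.001, -0.0]
contact_force: [-0.8, -0.4, -4.4]
gripper_width: 13.1
```

Run:
```python
from h import *
import pickle
st(); d=grab("wrist","wC6"); pickle.dump(d,open("wC6.pkl","wb"))
```

```text
t 8.72 pos [ 514.1 -226.1   69.7] yax [-0.022 -1.    -0.001] z [-0.003  0.001 -1.   ] F [-0.8 -0.4 -4.4] w 13.1 j [-0.13  0.44 -0.35 -0.   -0.79  1.68]
```

View pics/wC6.png

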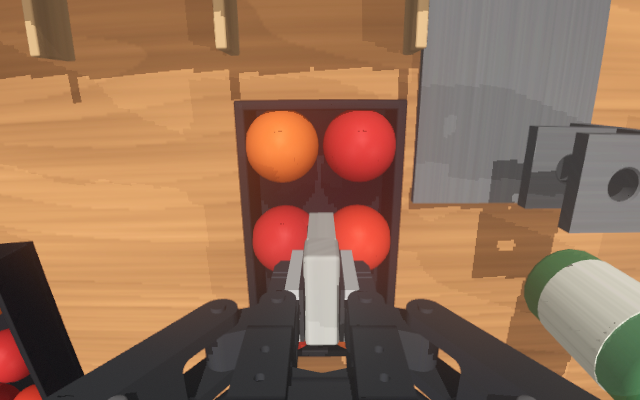

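Run:
```python
from h import *
import pickle
d=pickle.load(open("wC6.pkl","rb"))
crop(d,180,0,460,120,2.8,"wC6c")
for p in [(37,54),(222,48),(421,47)]: print(onz(d,p,0).round(1))
for p in [(236,102),(406,100)]: print(onz(d,p,54).round(1))
print("lug",onz(d,(624,183),79))
```

```text
[622.8 -51.9   0. ]
[ 619.6 -169.1    0. ]
[ 617.4 -286.9    0. ]
[ 588.4 -187.8   54. ]
[ 587.4 -266.2   54. ]
lug [ 552.48272256 -359.11010262   79.        ]
```

View pics/wC6c.png

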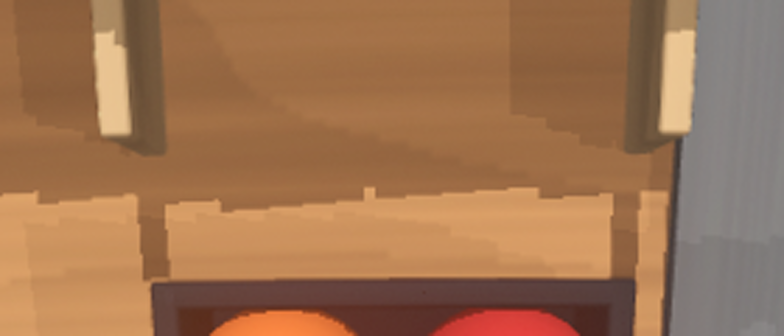

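Run:
```python
from h import *
import pickle
d=pickle.load(open("wC6.pkl","rb"))
for p in [(35,54),(220.7,48.2),(421.8,47.5)]: print(onz(d,p,30).round(1))
for p in [(180+150/2.8,55),(180+630/2.8,54)]: print(onz(d,p,0).round(1))
```

```text
[618.2 -74.9  30. ]
[ 615.2 -176.4   30. ]
[ 613.2 -279.1   30. ]
[ 615.4 -175.7    0. ]
[ 613.5 -277.5    0. ]
```

Call:
{"fn": "drive_tool", "kwargs": {"plan": [[[0.025,0,0],0],[[0.03,0,0],0],[[0.03,0,0],0],[[0.025,0,0],0],[[0.015,0,0],0],[[0.006,0,0],0],[[0,0,0],0],[[0,0,0.006],0],[[0,0,0.004],0],[[0,0,0],0]]}}

```text
clock: 10.02
position: [646.5, -228.9, 60.6]
ee_rot: [1.0, -0.01, -0.0, 0.0]
contact_force: [-2.4, 1.2, -0.7]
gripper_width: 13.2
```

Run:
```python
from h import *
import pickle
st(); d=grab("wrist","wC7"); d=grab("scene");crop(d,160,120,500,290,2.35,"sc7")
```

```text
t 10.03 pos [ 646.5 -228.9   60.6] yax [-0.021 -1.     0.   ] z [-0.001 -0.    -1.   ] F [-2.4  1.2 -0.7] w 13.2 j [-0.11  0.63 -0.02  0.   -0.92  1.65]
```

View pics/wC7.png

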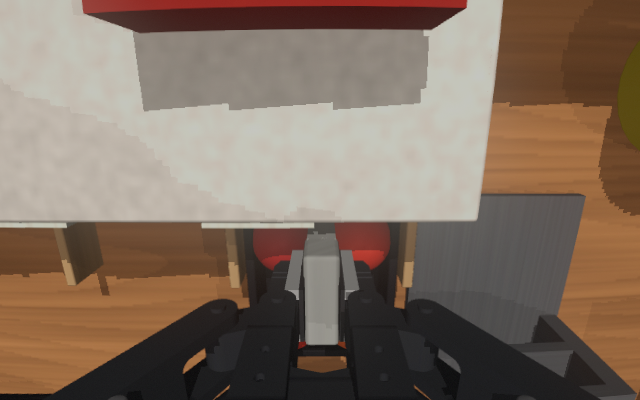

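View pics/sc7.png

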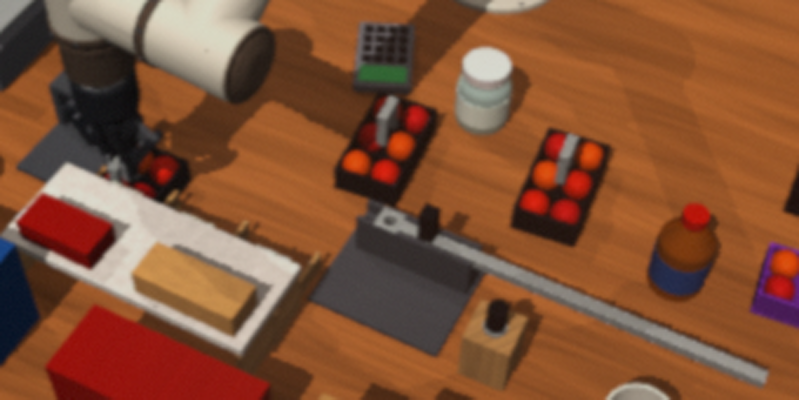

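Call:
{"fn": "drive_tool", "kwargs": {"plan": [[[0,0,0],0],[[0,0,0],0],[[0,0,0],0],[[0,0,-0.02],0],[[0,0,-0.05],0],[[0,0,-0.05],0],[[0,0,-0.05],0],[[0,0,0],0]], "fingers": -0.2}}

```text
clock: 11.12
position: [649.6, -229.8, 236.7]
ee_rot: [1.0, -0.01, 0.006, 0.001]
contact_force: [-0.9, -0.3, 0.2]
gripper_width: 51.2
```

Call:
{"fn": "drive_tool", "kwargs": {"plan": [[[-0.046,-0.048,-0.01],0],[[-0.046,-0.049,-0.01],0],[[-0.046,-0.049,-0.01],0],[[-0.046,-0.049,-0.01],0],[[-0.046,-0.049,0],0],[[0,0,0],0],[[0,0,0],0]]}}

```text
clock: 12.0
position: [439.5, 1.0, 267.1]
ee_rot: [1.0, -0.01, 0.0, 0.0]
contact_force: [0.4, -0.3, 0.1]
gripper_width: 51.2
```

Run:
```python
from h import *
import pickle
st(); d=grab("wrist","wB1"); pickle.dump(d,open("wB1.pkl","wb")); t=grab("top");crop(t,150,110,470,280,2.5,"topB")
```

```text
t 12.0 pos [439.5   1.  267.1] yax [-0.02 -1.    0.  ] z [ 0. -0. -1.] F [ 0.4 -0.3  0.1] w 51.2 j [ 0.37  0.03 -0.35  0.   -1.19  1.18]
```

View pics/wB1.png

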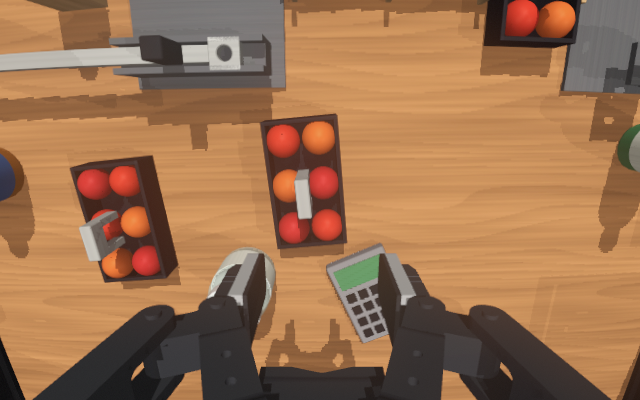

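View pics/topB.png

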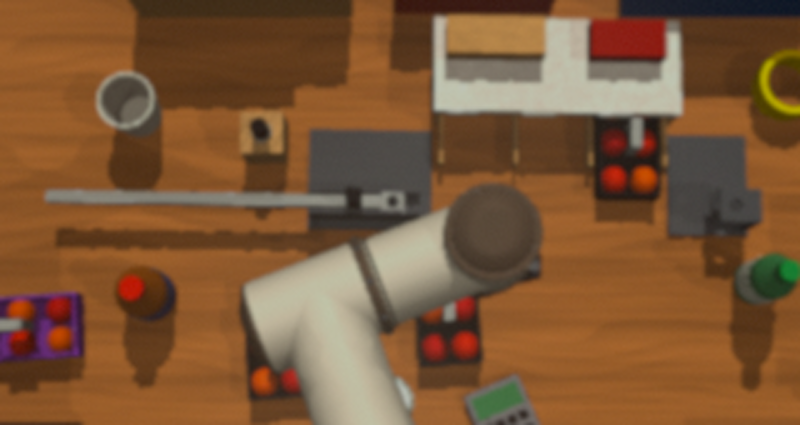

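Run:
```python
from h import *
import pickle
d=pickle.load(open("wB1.pkl","rb")); crop(d,240,100,380,260,4,"wB1c")
```

```text
(no output)
```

View pics/wB1c.png

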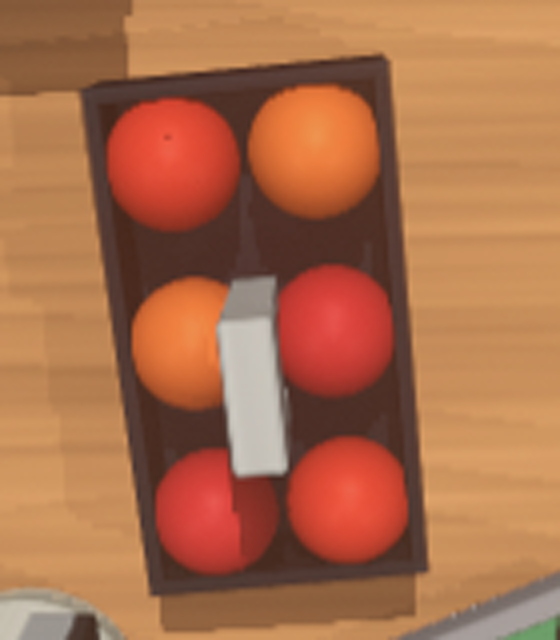

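Run:
```python
from h import *
import pickle
d=pickle.load(open("wB1.pkl","rb"))
print(onz(d,(303.3,199.3),95))
P=np.array([onz(d,(240+u/4,100+v/4),45) for u,v in [(82,90),(387,58),(426,570),(152,594)]]);print(P.round(1),P.mean(0))
for a,b in((3,0),(2,1)): e=P[b]-P[a]; print(np.degrees(np.arctan2(e[1],e[0])))
print("jar",onz(d,(242,285),70))
c=P.mean(0)*.5+onz(d,(303.3,199.3),95)*.5
s,r=st(); print(r[:2,:2].T@(c[:2]-s["position"][:2]))
```

```text
[421.05759507  19.55957655  95.        ]
[[492.2  64.9  45. ]
 [498.6 -15.9  45. ]
 [352.8 -26.   45. ]
 [346.9  54.7  45. ]] [422.62754126  19.42869262  45.        ]
4.004564730928094
3.9781355271060126
jar [313.35393197  95.10866791  70.        ]
t 12.1 pos [4.400e+02 3.000e-01 2.667e+02] yax [-0.022 -1.     0.   ] z [-0.001 -0.    -1.   ] F [ 1.1 -0.1 -0. ] w 51.4 j [ 0.37  0.03 -0.35  0.   -1.19  1.18]
[-18.56197879 -18.78226933]
```

Call:
{"fn": "drive_tool", "kwargs": {"plan": [[[-0.009,-0.009,0.03],0],[[-0.0095,-0.0097,0.03],0],[[0,0,0.03],-5.2],[[0,0,0.03],0],[[0,0,0],0],[[0,0,0],0]]}}

```text
clock: 12.85
position: [422.5, 19.6, 147.8]
ee_rot: [0.999, 0.034, 0.001, 0.0]
contact_force: [0.4, 0.6, 0.2]
gripper_width: 51.0
```

Run:
```python
from h import *
import pickle
st(); d=grab("wrist","wB2");
```

```text
t 12.85 pos [422.5  19.6 147.8] yax [ 0.069 -0.998  0.   ] z [ 0.001 -0.    -1.   ] F [0.4 0.6 0.2] w 51.0 j [ 0.43  0.12 -0.58  0.   -0.87  1.2 ]
```

View pics/wB2.png

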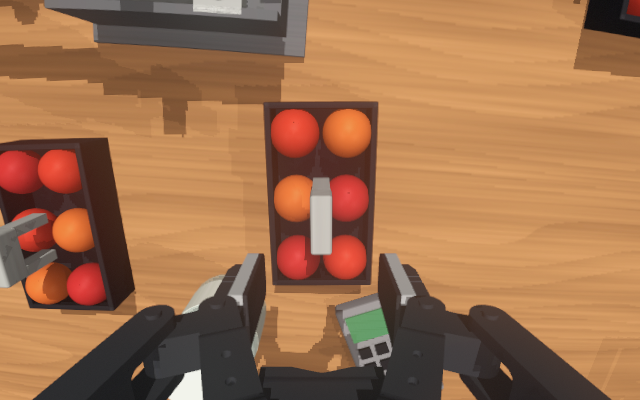

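Call:
{"fn": "drive_tool", "kwargs": {"plan": [[[0,0,0.03],0],[[0,0,0.03],0],[[0,0,0.02],0],[[0,0,0.007],0],[[0,0,0],0]]}}

```text
clock: 13.52
position: [422.0, 20.1, 60.7]
ee_rot: [0.999, 0.035, 0.001, -0.0]
contact_force: [0.1, -0.0, 0.1]
gripper_width: 51.4
```

Call:
{"fn": "drive_tool", "kwargs": {"plan": [[[0,0,0],0],[[0,0,0],0],[[0,0,0],0],[[0,0,0],0],[[0,0,0],0]], "fingers": 1}}

```text
clock: 14.15
position: [421.8, 20.0, 60.9]
ee_rot: [0.999, 0.035, 0.001, -0.0]
contact_force: [-0.8, -1.8, 6.3]
gripper_width: 13.2
```

Call:
{"fn": "drive_tool", "kwargs": {"plan": [[[0,0,-0.004],0],[[0,0,-0.006],0],[[0,0,0],5.2],[[0,0.02,0],0],[[0.02,0.03,0],0],[[0.025,0.03,0],0],[[0.025,0.03,0],0],[[0.025,0.022,0],0],[[0.012,0.01,0],0],[[0,0,0],0],[[0,0,0],0]]}}

```text
clock: 15.52
position: [523.9, -123.6, 69.7]
ee_rot: [1.0, -0.01, -0.001, -0.0]
contact_force: [-1.0, 0.3, -3.9]
gripper_width: 13.2
```

Run:
```python
from h import *
import pickle
s,r=st(); d=grab("wrist","wB3"); pickle.dump(d,open("wB3.pkl","wb"))
print("to home",r[:2,:2].T@(np.array([648.7,-126.4])-s["position"][:2]))
```

```text
t 15.53 pos [ 523.9 -123.6   69.7] yax [-0.021 -1.    -0.   ] z [-0.002  0.    -1.   ] F [-1.   0.3 -3.9] w 13.2 j [ 0.07  0.41 -0.4  -0.   -0.76  1.48]
to home [124.81296151   0.15099204]
```

View pics/wB3.png

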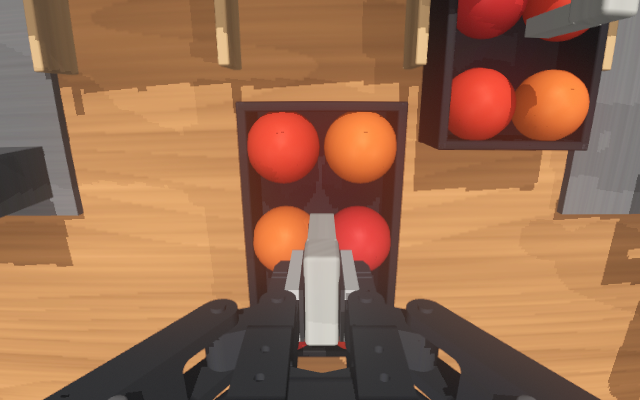

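Call:
{"fn": "drive_tool", "kwargs": {"plan": [[[0.025,0,0],0],[[0.03,0,0],0],[[0.03,0,0],0],[[0.02,0,0],0],[[0.014,0,0],0],[[0.006,0,0],0],[[0,0,0],0],[[0,0,0.006],0],[[0,0,0.004],0],[[0,0,0],0]]}}

```text
clock: 16.82
position: [649.2, -126.9, 61.1]
ee_rot: [1.0, -0.01, -0.001, 0.0]
contact_force: [-5.0, 1.9, 3.6]
gripper_width: 13.2
```

Call:
{"fn": "drive_tool", "kwargs": {"plan": [[[0,0,0],0],[[0,0,0],0],[[0,0,0],0],[[0,0,-0.02],0],[[0,0,-0.05],0],[[0,0,-0.05],0],[[0,0,-0.05],0],[[0,0,0],0]], "fingers": -0.2}}

```text
clock: 17.82
position: [652.9, -127.3, 236.1]
ee_rot: [1.0, -0.01, 0.006, 0.0]
contact_force: [-0.9, 0.2, -1.4]
gripper_width: 51.2
```

Run:
```python
from h import *
import pickle
s,r=st(); d=grab("wrist","wB4"); pickle.dump(d,open("wB4.pkl","wb"))
print("to A",r[:2,:2].T@(np.array([380,246])-s["position"][:2]))
```

```text
t 17.82 pos [ 652.9 -127.3  236.1] yax [-0.021 -1.     0.001] z [ 0.012 -0.001 -1.   ] F [-0.9  0.2 -1.4] w 51.2 j [ 0.05  0.44  0.12  0.   -1.24  1.5 ]
to A [-280.48455033 -367.60335306]
```

View pics/wB4.png

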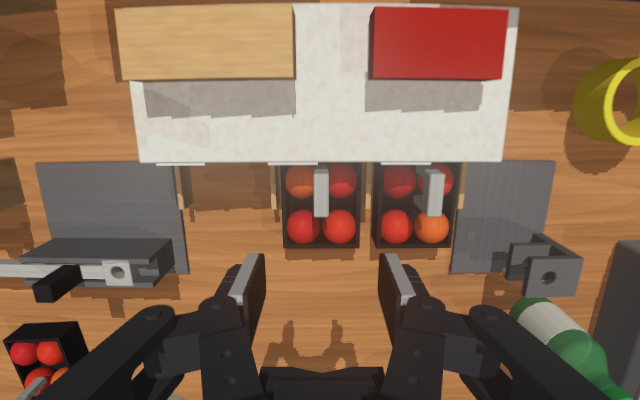

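Call:
{"fn": "drive_tool", "kwargs": {"plan": [[[-0.03,-0.041,0],0],[[-0.03,-0.041,0],0],[[-0.03,-0.041,0],0],[[-0.03,-0.041,0],0],[[-0.03,-0.041,0],0],[[-0.03,-0.041,0],0],[[-0.03,-0.041,0],0],[[-0.03,-0.041,0],0],[[-0.03,-0.04,0],0],[[0,0,0],-5.9],[[0,0,0],0]]}}

```text
clock: 19.25
position: [387.2, 246.7, 228.9]
ee_rot: [0.999, 0.041, -0.001, 0.001]
contact_force: [0.2, 0.8, 0.9]
gripper_width: 51.0
```

Run:
```python
from h import *
import pickle
s,r=st(); d=grab("wrist","wA1"); pickle.dump(d,open("wA1.pkl","wb")); crop(d,240,100,400,260,4,"wA1c")
b=pickle.load(open("wB4.pkl","rb")); print("hole",onz(b,(118,271),64),"lug",onz(b,(549,277),79))
```

```text
t 19.25 pos [387.2 246.7 228.9] yax [ 0.082 -0.997  0.002] z [-0.002 -0.002 -1.   ] F [0.2 0.8 0.9] w 51.0 j [ 0.92  0.1  -0.37 -0.   -1.1   0.73]
hole [561.8065277   91.55661636  64.        ] lug [ 552.16816268 -358.93957671   79.        ]
```

View pics/wA1c.png

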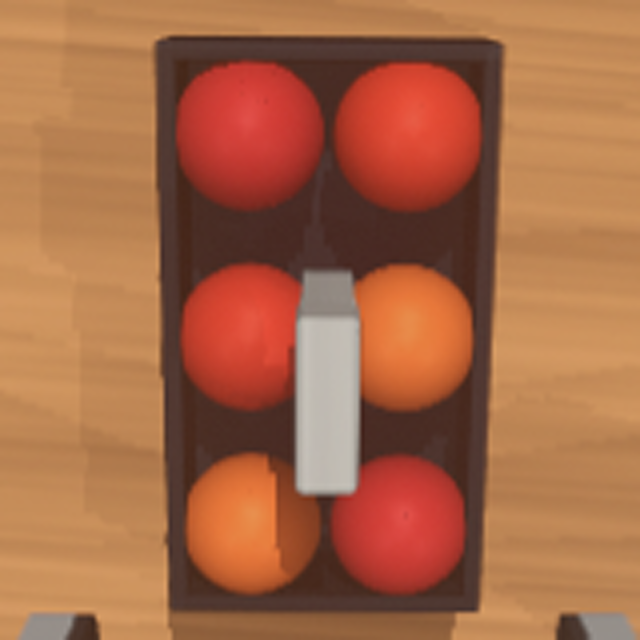

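Aligned. The handle top centre is at crop (327,405), which is px (321.8,201.3).

Run:
```python
from h import *
import pickle
d=pickle.load(open("wA1.pkl","rb"))
s,r=st(); X=onz(d,(321.8,201.3),95)
P=np.mean([onz(d,(240+u/4,100+v/4),45) for u,v in [(157,40),(502,42),(477,608),(172,606)]],0)
print(X,P,r[:2,:2].T@((X+P)[:2]/2-s["position"][:2]))
```

```text
t 19.3 pos [387.5 246.4 229. ] yax [ 0.08  -0.997  0.001] z [-0.002 -0.002 -1.   ] F [-0.5 -0.4 -0.1] w 51.1 j [ 0.92  0.1  -0.37 -0.   -1.1   0.73]
[377.38284897 245.88291673  95.        ] [379.12919106 245.94926644  45.        ] [-9.29370205 -0.30545172]
```

Call:
{"fn": "drive_tool", "kwargs": {"plan": [[[-0.009,0,0.03],0],[[0,0,0.04],0],[[0,0,0.04],0],[[0,0,0.03],0],[[0,0,0.02],0],[[0,0,0.007],0],[[0,0,0],0],[[0,0,0],0]]}}

```text
clock: 20.3
position: [379.6, 246.3, 63.9]
ee_rot: [0.999, 0.041, 0.001, -0.001]
contact_force: [0.4, -0.3, -0.1]
gripper_width: 51.4
```

Call:
{"fn": "drive_tool", "kwargs": {"plan": [[[0,0,0],0],[[0,0,0],0],[[0,0,0],0],[[0,0,0],0],[[0,0,0],0],[[0,0,-0.004],0],[[0,0,-0.006],0],[[0,0,0],0]], "fingers": 1}}

```text
clock: 21.3
position: [379.1, 246.1, 73.3]
ee_rot: [0.999, 0.041, 0.0, -0.0]
contact_force: [0.2, -0.5, -3.9]
gripper_width: 13.0
```

Run:
```python
from h import *
s,r=st(); p=s["position"][:2]
u=np.array([1,-.02]);v=np.array([.02,1]);O=np.array([675.7,-126.9])
print("home",O-25*u+102*v,"pre",O-155*u+102*v)
c,si=np.cos(np.radians(-1.15)),np.sin(np.radians(-1.15)); X=np.array([c,si]);Y=np.array([si,-c])
for q in (O-155*u+102*v,): print((q-p)@X,(q-p)@Y)
```

```text
t 21.3 pos [379.1 246.1  73.3] yax [ 0.082 -0.997 -0.   ] z [ 0.     0.001 -1.   ] F [ 0.2 -0.5 -3.9] w 13.0 j [ 0.94  0.28 -0.61 -0.   -0.68  0.72]
home [652.74 -24.4 ] pre [522.74 -21.8 ]
148.99649429572472 264.9516359085913
```

Run:
```python
from h import *
import pickle
d=pickle.load(open("wA.pkl","rb"))
print("guide front", onz(d,(348,44),0),onz(d,(485,44),0))
print("guide up", onz(d,(348,22),35),onz(d,(497,20),35))
print("jar lid", onz(d,(448,251),70),onz(d,(475,251),70), "base",onz(d,(430,225),0))
b=pickle.load(open("wB1.pkl","rb"))
print("guide", onz(b,(130,88),0),onz(b,(285,88),0))
print("jar in top0",onz(grab("top"),(304,270),70))
crop(d,330,0,520,60,4,"g")
```

```text
guide front [530.87710309 209.85557343   0.        ] [529.593234    38.88159319   0.        ]
guide up [548.98746567 212.36393924  35.        ] [550.44298723  42.82222262  35.        ]
jar lid [283.16387218  91.81906675  70.        ] [282.07869188  57.6011704   70.        ] base [291.317039    93.70316769   0.        ]
guide [534.59685525 224.99326334   0.        ] [528.05332565  41.7280185    0.        ]
jar in top0 [299.02895091 103.17855483  70.        ]
```

View pics/g.png

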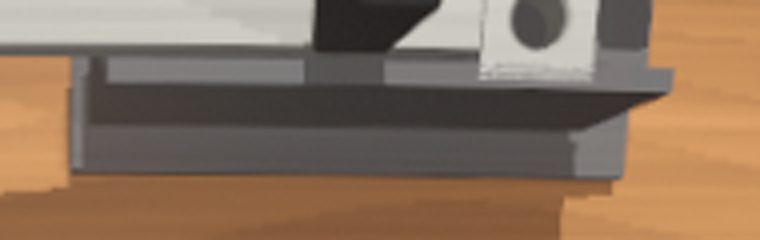

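Call:
{"fn": "drive_tool", "kwargs": {"plan": [[[0.02,0,0],0],[[0.03,0,0],5.9],[[0.001,0.03,0],0],[[0.001,0.04,0],0],[[0.001,0.045,0],0],[[0.001,0.045,0],0],[[0.001,0.045,0],0],[[0.001,0.035,0],0],[[0.001,0.02,0],0],[[0,0.006,0],0],[[0,0,0],0],[[0,0,0],0]]}}

```text
clock: 22.85
position: [430.5, -15.4, 73.1]
ee_rot: [1.0, -0.01, 0.0, -0.0]
contact_force: [0.7, 0.3, -4.9]
gripper_width: 12.9
```

Run:
```python
from h import *
s,r=st()
u=np.array([1,-.02]);v=np.array([.02,1]);O=np.array([675.7,-126.9])
for q in (O-155*u+102*v,O-25*u+102*v): print(r[:2,:2].T@(q-s["position"][:2]))
```

```text
t 22.85 pos [430.5 -15.4  73.1] yax [-0.02 -1.   -0.  ] z [ 0.  0. -1.] F [ 0.7  0.3 -4.9] w 12.9 j [ 0.34  0.25 -0.66 -0.   -0.66  1.21]
[92.37151873  4.51270795]
[222.39751231   4.49750961]
```

Call:
{"fn": "drive_tool", "kwargs": {"plan": [[[0.02,0.0045,0],0],[[0.03,0,0],0],[[0.03,0,0],0],[[0.012,0,0],0],[[0,0,0],0],[[0,0,0],0]]}}

```text
clock: 23.6
position: [520.5, -22.4, 72.7]
ee_rot: [1.0, -0.01, -0.001, 0.0]
contact_force: [0.7, -0.1, -3.9]
gripper_width: 13.0
```

Run:
```python
from h import *
s,r=st(); grab("wrist","wA3")
u=np.array([1,-.02]);v=np.array([.02,1]);O=np.array([675.7,-126.9])
for q in (O-25*u+102*v,): print(r[:2,:2].T@(q-s["position"][:2]))
```

```text
t 23.6 pos [520.5 -22.4  72.7] yax [-0.021 -1.     0.   ] z [-0.002 -0.    -1.   ] F [ 0.7 -0.1 -3.9] w 13.0 j [ 0.27  0.38 -0.44 -0.   -0.75  1.28]
[132.21283375  -0.76814869]
```

View pics/wA3.png

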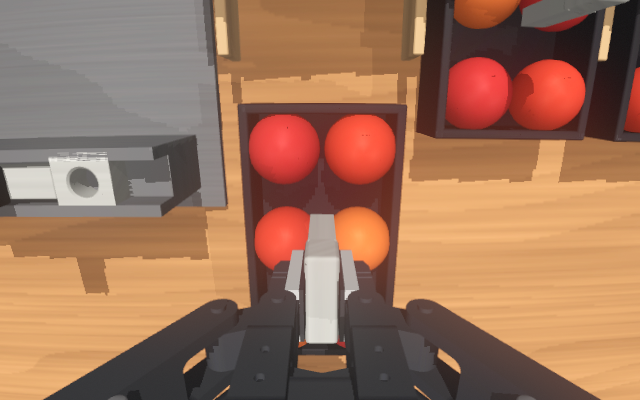

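Call:
{"fn": "drive_tool", "kwargs": {"plan": [[[0.025,-0.0005,0],0],[[0.03,0,0],0],[[0.03,0,0],0],[[0.025,0,0],0],[[0.014,0,0],0],[[0.006,0,0],0],[[0,0,0],0],[[0,0,0.006],0],[[0,0,0.005],0],[[0,0,0],0]]}}

```text
clock: 24.9
position: [651.4, -24.7, 63.8]
ee_rot: [1.0, -0.01, -0.0, 0.0]
contact_force: [-5.4, 1.1, 4.6]
gripper_width: 13.2
```

Call:
{"fn": "drive_tool", "kwargs": {"plan": [[[0,0,0],0],[[0,0,0],0],[[0,0,0],0],[[0,0,-0.02],0],[[0,0,-0.05],0],[[0,0,-0.05],0],[[0,0,-0.05],0],[[0,0,0],0]], "fingers": -0.2}}

```text
clock: 25.9
position: [654.8, -24.7, 237.9]
ee_rot: [1.0, -0.01, 0.006, -0.0]
contact_force: [-0.6, 0.4, 0.4]
gripper_width: 51.0
```

Run:
```python
from h import *
import pickle
s,r=st(); d=grab("wrist","wA4"); pickle.dump(d,open("wA4.pkl","wb"))
```

```text
t 25.9 pos [654.8 -24.7 237.9] yax [-0.021 -1.    -0.001] z [ 0.011  0.001 -1.   ] F [-0.6  0.4  0.4] w 51.0 j [ 0.21  0.42  0.1   0.   -1.23  1.34]
```

View pics/wA4.png

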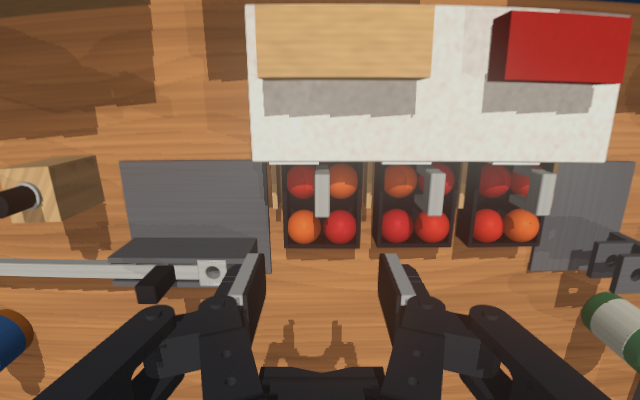

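Run:
```python
from h import *
import pickle
d=pickle.load(open("wA4.pkl","rb")); crop(d,240,140,580,260,2.3,"wA4c")
u=np.array([1,-.02]);v=np.array([.02,1]);O=np.array([675.7,-126.9])
def rk(X): q=X[:2]-O; return (q@u).round(1),(q@v).round(1)
for a,b in [((284,248),(361,247)),((375,247),(453,247)),((461,247),(540,246))]: print(rk(onz(d,a,45)),rk(onz(d,b,45)))
print("hole",rk(onz(d,(212,272),64)), "knob foot/top?",onz(d,(212,272),64),"lug",rk(onz(d,(633,275),79)))
```

```text
(np.float64(-100.4), np.float64(143.2)) (np.float64(-99.4), np.float64(59.8))
(np.float64(-99.5), np.float64(44.6)) (np.float64(-100.0), np.float64(-41.0))
(np.float64(-100.1), np.float64(-49.9)) (np.float64(-99.9), np.float64(-140.0))
hole (np.float64(-119.7), np.float64(217.9)) knob foot/top? [560.39238944  93.35271949  64.        ] lug (np.float64(-120.3), np.float64(-229.4))
```

View pics/wA4c.png

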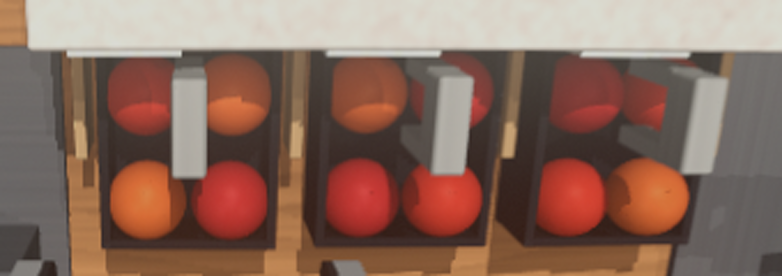

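Call:
{"fn": "drive_tool", "kwargs": {"plan": [[[-0.024,-0.041,0],0],[[-0.024,-0.041,0],0],[[-0.024,-0.041,0],0],[[-0.0245,-0.042,0],0],[[0,0,0],0],[[0,0,0],0]]}}

```text
clock: 26.7
position: [558.8, 142.1, 231.0]
ee_rot: [1.0, -0.01, -0.001, 0.001]
contact_force: [-0.1, -0.2, -0.4]
gripper_width: 51.1
```

Run:
```python
from h import *
import pickle
s,r=st(); d=grab("wrist","wk"); pickle.dump(d,open("wk.pkl","wb"))
```

```text
t 26.7 pos [558.8 142.1 231. ] yax [-0.021 -1.     0.001] z [-0.002 -0.001 -1.   ] F [-0.1 -0.2 -0.4] w 51.1 j [ 0.53  0.3  -0.11 -0.   -1.17  1.02]
```

View pics/wk.png

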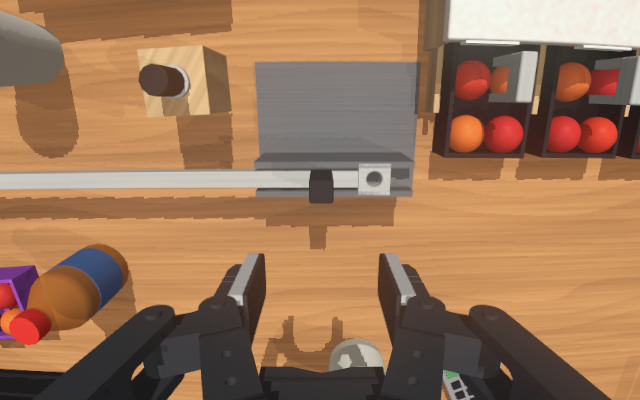

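Run:
```python
from h import *
import pickle
d=pickle.load(open("wk.pkl","rb")); s,r=st()
crop(d,290,150,400,220,6,"wkc")
print(onz(d,(321,192),110),onz(d,(374,179),64))
print("pin",onz(d,(154,80),113))
```

```text
t 26.75 pos [559.1 141.7 231.1] yax [-0.022 -1.     0.001] z [-0.002 -0.001 -1.   ] F [-0.1 -0.7  0.4] w 51.3 j [ 0.53  0.3  -0.1  -0.   -1.17  1.02]
[560.69754555 142.78993908 110.        ] [559.85997005  92.83310586  64.        ]
pin [651.04146809 265.45164244 113.        ]
```

View pics/wkc.png

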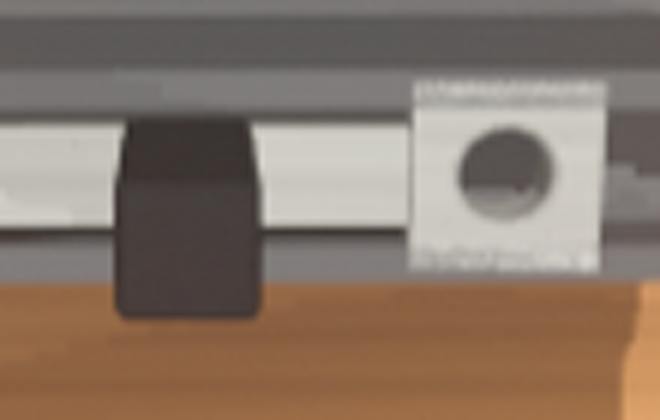

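Call:
{"fn": "drive_tool", "kwargs": {"plan": [[[0.002,-0.001,0.03],0],[[0,0,0.04],0],[[0,0,0.04],0],[[0,0,0.025],0],[[0,0,0.014],0],[[0,0,0],0],[[0,0,0],0]]}}

```text
clock: 27.62
position: [562.1, 143.3, 84.2]
ee_rot: [1.0, -0.011, 0.001, -0.0]
contact_force: [0.4, 0.4, -0.2]
gripper_width: 51.5
```

Call:
{"fn": "drive_tool", "kwargs": {"plan": [[[0,0,0],0],[[0,0,0],0],[[0,0,0],0],[[0,0,0],0]], "fingers": 1}}

```text
clock: 28.12
position: [561.7, 143.4, 84.3]
ee_rot: [1.0, -0.01, 0.001, -0.0]
contact_force: [-1.3, 0.1, 5.9]
gripper_width: 18.4
```

Run:
```python
from h import *
import pickle
s,r=st(); d=grab("wrist","wk2"); pickle.dump(d,open("wk2.pkl","wb"))
```

```text
t 28.12 pos [561.7 143.4  84.3] yax [-0.02 -1.   -0.  ] z [ 0.002  0.    -1.   ] F [-1.3  0.1  5.9] w 18.4 j [ 0.53  0.45 -0.29  0.   -0.83  1.02]
```

View pics/wk2.png

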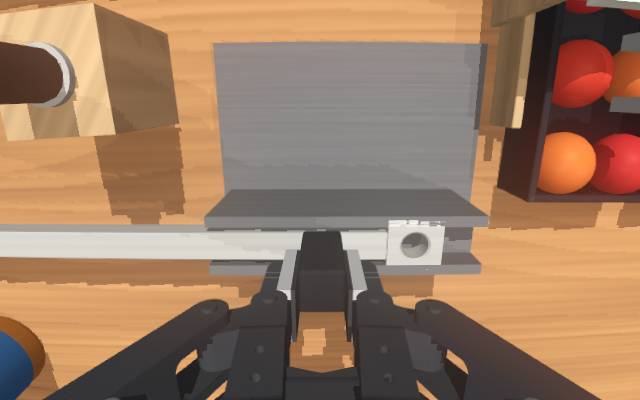

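Call:
{"fn": "drive_tool", "kwargs": {"plan": [[[0,0.02,0],0],[[0,0.035,0],0],[[0,0.04,0],0],[[0,0.04,0],0],[[0,0.04,0],0],[[0,0.04,0],0],[[0,0.04,0],0],[[0,0.04,0],0],[[0,0.04,0],0],[[0,0.03,0],0],[[0,0,0],0]]}}

```text
clock: 29.55
position: [555.0, -224.2, 84.3]
ee_rot: [1.0, -0.011, 0.002, 0.001]
contact_force: [1.6, -2.9, 4.3]
gripper_width: 18.6
```

Run:
```python
from h import *
s,r=st(); d=grab("wrist","wk3")
```

```text
t 29.55 pos [ 555.  -224.2   84.3] yax [-0.022 -1.     0.002] z [ 0.004 -0.002 -1.   ] F [ 1.6 -2.9  4.3] w 18.6 j [-0.11  0.47 -0.24  0.   -0.85  1.66]
```

View pics/wk3.png

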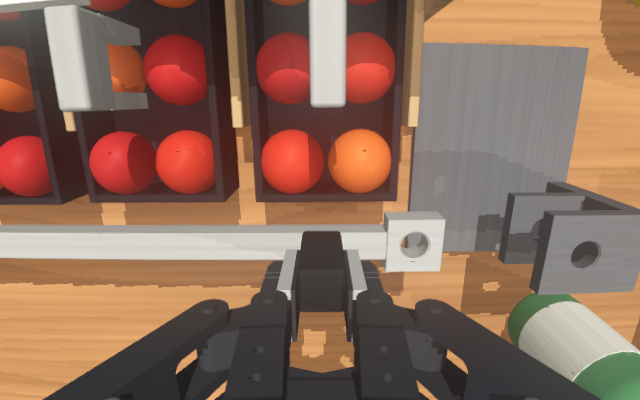

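Run:
```python
from h import *
s,r=st(); d=grab("wrist"); crop(d,500,180,640,310,5,"wk3c")
print("lug",onz(d,(586,253),79),"hole",onz(d,(415,243),64))
import pickle
t=grab("top"); print("bottle b base-ish", onz(t,(460,221),160), onz(t,(455,224),60))
```

```text
t 29.6 pos [ 555.  -223.3   84.3] yax [-0.022 -1.     0.002] z [ 0.004 -0.002 -1.   ] F [ 0.7 -1.7  5. ] w 18.3 j [-0.11  0.47 -0.24  0.   -0.85  1.66]
lug [ 552.84864544 -358.39565624   79.        ] hole [ 554.74820027 -272.94019226   64.        ]
bottle b base-ish [ 446.95621131 -379.33302693  160.        ] [ 447.31256909 -393.94680881   60.        ]
```

View pics/wk3c.png

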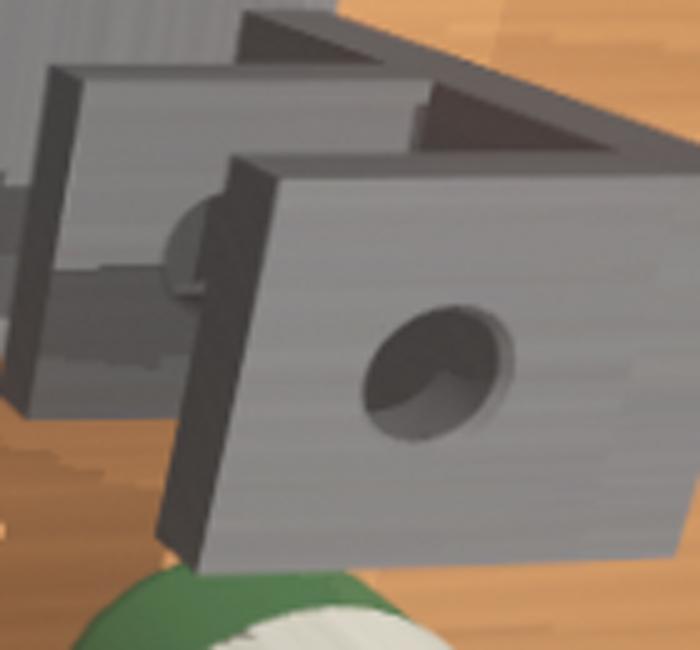

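Call:
{"fn": "drive_tool", "kwargs": {"plan": [[[0,0.03,0],0],[[0,0.03,0],0],[[0,0.02,0],0],[[0,0.0055,0],0],[[0,0,0],0],[[0,0,0],0]]}}

```text
clock: 30.45
position: [553.5, -307.0, 84.3]
ee_rot: [1.0, -0.01, 0.002, 0.001]
contact_force: [2.0, -2.2, 4.9]
gripper_width: 18.5
```

Run:
```python
from h import *
s,r=st(); d=grab("wrist","wk4"); crop(d,300,180,520,320,3.5,"wk4c")
```

```text
t 30.45 pos [ 553.5 -307.    84.3] yax [-0.02  -1.     0.002] z [ 0.004 -0.002 -1.   ] F [ 2.  -2.2  4.9] w 18.5 j [-0.25  0.52 -0.15  0.   -0.89  1.8 ]
```

View pics/wk4c.png

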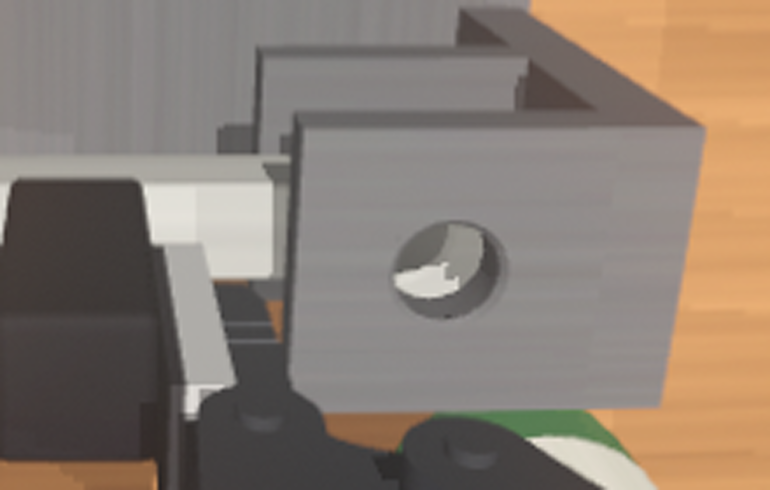

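Run:
```python
from h import *
s,r=st(); d=grab("wrist"); L=onz(d,(427.7,257.1),79); print(L, L[:2]-s["position"][:2])
# predicted outlines of bar hole (z=64) if at TCP-50 and lug hole rims, for overlay
im=d["image"][:,:,::-1].copy(); im=cv2.resize(im[180:320,300:520],None,fx=3.5,fy=3.5)
def circ(c,z,col):
    a=np.linspace(0,2*np.pi,60); P=np.c_[c[0]+7.5*np.cos(a),c[1]+7.5*np.sin(a),0*a+z]
    q=((proj(d,P)-[300,180])*3.5).astype(np.int32); cv2.polylines(im,[q],True,col,1)
circ(L,79,(0,255,0)); circ(L,71,(0,255,255)); circ(s["position"][:2]+[-1,-50],64,(0,0,255)); circ(L,64,(255,0,0))
cv2.imwrite("pics/ov.png",im)
```

```text
t 30.5 pos [ 553.5 -307.    84.3] yax [-0.02  -1.     0.002] z [ 0.004 -0.002 -1.   ] F [ 2.8 -2.3  6.2] w 18.7 j [-0.25  0.52 -0.15  0.   -0.89  1.8 ]
[ 552.11552706 -359.1504982    79.        ] [ -1.35508183 -52.17869035]
```

View pics/ov.png

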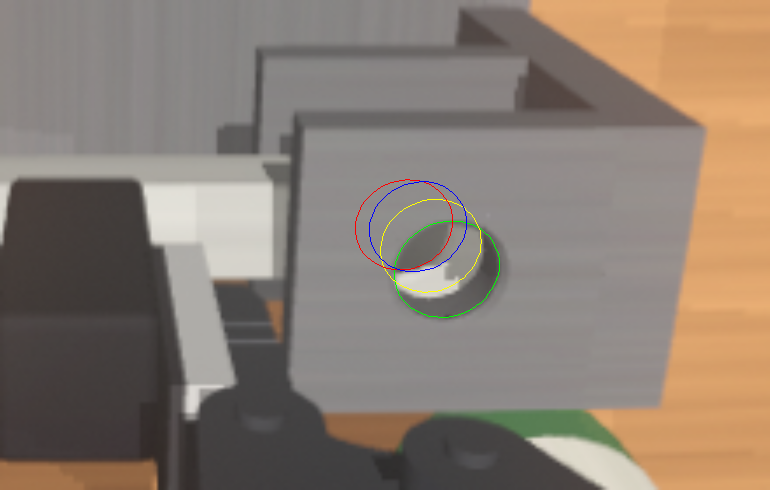

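Call:
{"fn": "drive_tool", "kwargs": {"plan": [[[0,0.0022,0],0],[[0,0,0],0],[[0,0,0],0],[[0,0,0],0]]}}

```text
clock: 31.05
position: [553.4, -308.3, 84.3]
ee_rot: [1.0, -0.01, 0.002, 0.0]
contact_force: [1.4, 0.5, 5.6]
gripper_width: 18.7
```

Run:
```python
from h import *
st()
```

```text
t 31.05 pos [ 553.4 -308.3   84.3] yax [-0.019 -1.     0.001] z [ 0.003 -0.001 -1.   ] F [1.4 0.5 5.6] w 18.7 j [-0.25  0.52 -0.15 -0.   -0.89  1.8 ]
```

Call:
{"fn": "drive_tool", "kwargs": {"plan": [[[0,0.0008,0],0],[[0,0,0],0],[[0,0,0],0]]}}

```text
clock: 31.42
position: [553.4, -308.7, 84.3]
ee_rot: [1.0, -0.01, 0.002, 0.0]
contact_force: [2.1, 1.6, 6.2]
gripper_width: 18.5
```

Call:
{"fn": "drive_tool", "kwargs": {"plan": [[[0,0,0],0],[[0,0,0],0],[[0,0,0],0],[[0,0,-0.02],0],[[0,0,-0.05],0],[[0,0,-0.05],0],[[0,0,-0.05],0],[[-0.038,0.024,0],0],[[-0.038,0.024,0],0],[[0,0,0],0],[[0,0,0],0]], "fingers": -0.1}}

```text
clock: 32.8
position: [474.7, -356.6, 253.0]
ee_rot: [1.0, -0.011, -0.0, -0.0]
contact_force: [0.2, -0.5, 0.4]
gripper_width: 46.7
```

Run:
```python
from h import *
import pickle
s,r=st(); d=grab("wrist","wl"); pickle.dump(d,open("wl.pkl","wb")); c=ray(d,(320,200))[0]; print(c); p=proj(d,[[552,-359,79]])[0]; print(p); x,y=p.astype(int)
x0=max(0,x-50);y0=max(0,y-40); crop(d,x0,y0,x0+100,y0+80,7,"wlc"); print(x0,y0)
```

```text
t 32.8 pos [ 474.7 -356.6  253. ] yax [-0.022 -1.    -0.   ] z [-0.  0. -1.] F [ 0.2 -0.5  0.4] w 46.7 j [-0.37  0.31 -0.03 -0.   -1.23  1.92]
[ 548.86840026 -357.73979032  401.02764628]
[322.75260528  96.11605902]
272 56
```

View pics/wl.png

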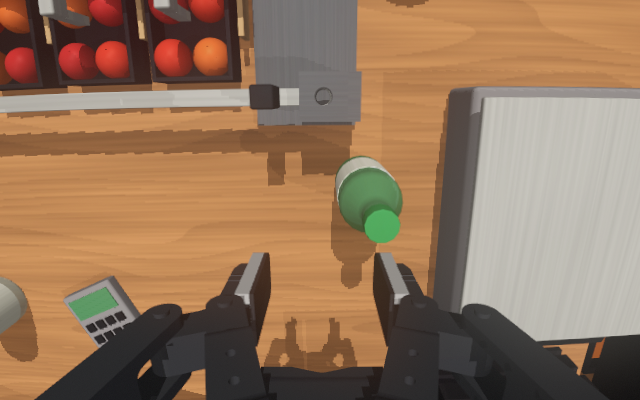

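View pics/wlc.png

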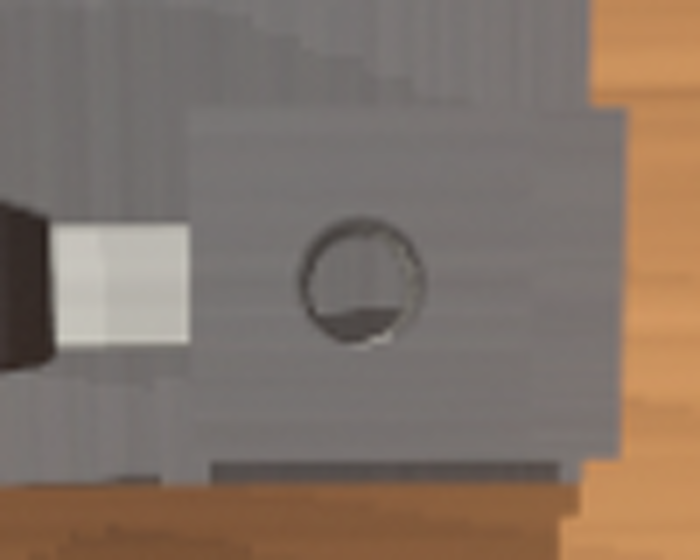

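Call:
{"fn": "drive_tool", "kwargs": {"plan": [[[0.0136,-0.052,0],0],[[0.0136,-0.052,0],0],[[0.0136,-0.052,0],0],[[0.0136,-0.052,0],0],[[0.0136,-0.052,0],0],[[0.0136,-0.052,0],0],[[0.0136,-0.052,0],0],[[0.0136,-0.052,0],0],[[0.0136,-0.052,0],0],[[0.0136,-0.052,0],0],[[0.0136,-0.052,0],0],[[0.0136,-0.052,0],0]]}}

```text
clock: 34.35
position: [651.1, 267.0, 252.4]
ee_rot: [1.0, -0.01, -0.0, 0.0]
contact_force: [0.2, 0.1, 0.7]
gripper_width: 47.1
```

Call:
{"fn": "drive_tool", "kwargs": {"plan": [[[0,0,0],0],[[0,0,0],0]]}}

```text
clock: 34.6
position: [650.6, 264.7, 252.1]
ee_rot: [1.0, -0.01, -0.001, 0.001]
contact_force: [0.3, -0.5, 1.4]
gripper_width: 46.6
```

Run:
```python
from h import *
import pickle
print("lug",onz(pickle.load(open("wl.pkl","rb")),(323.7,96),79))
s,r=st(); d=grab("wrist","wp"); pickle.dump(d,open("wp.pkl","wb"))
t=grab("top");crop(t,150,110,470,280,2.5,"topP")
```

```text
lug [ 552.08150399 -359.85624789   79.        ]
t 34.6 pos [650.6 264.7 252.1] yax [-0.02  -1.     0.001] z [-0.001 -0.001 -1.   ] F [ 0.3 -0.5  1.4] w 46.6 j [ 0.62  0.51  0.27  0.   -1.33  0.94]
```

View pics/wp.png

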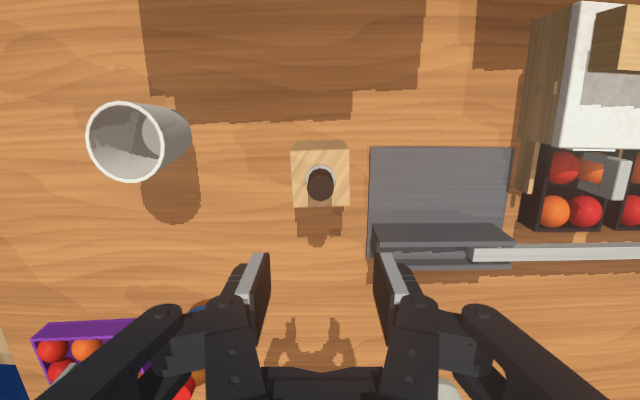

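View pics/topP.png

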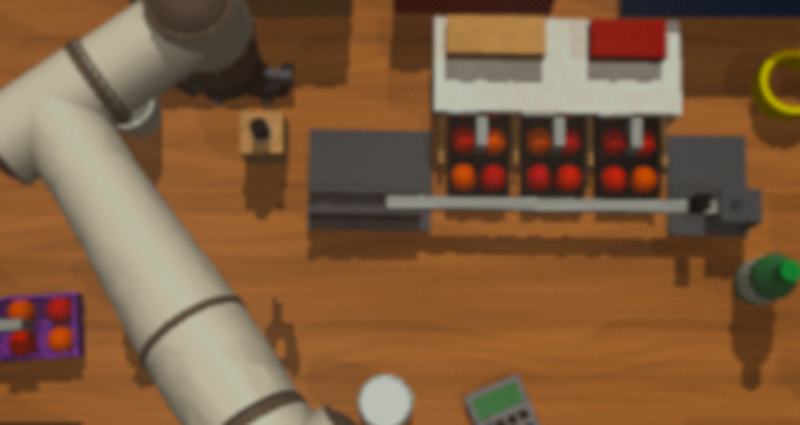

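Run:
```python
from h import *
import pickle
d=pickle.load(open("wp.pkl","rb")); crop(d,280,140,360,220,7,"wpc")
```

```text
(no output)
```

View pics/wpc.png

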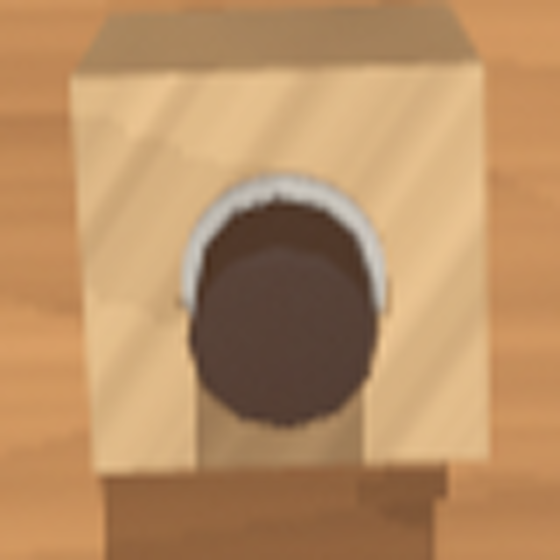

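Run:
```python
from h import *
import pickle
d=pickle.load(open("wp.pkl","rb")); s,r=st(); X=onz(d,(320.6,188.1),113); print(X, r[:2,:2].T@(X-s["position"])[:2])
C=np.mean([onz(d,(280+u/7,140+v/7),75) for u,v in [(70,77),(484,64),(489,458),(95,472)]],0);print("stand",C)
```

```text
t 34.7 pos [650.8 263.4 253.2] yax [-0.021 -1.     0.   ] z [-0. -0. -1.] F [-1.8 -0.1  0.5] w 46.8 j [ 0.61  0.51  0.27  0.   -1.33  0.94]
[651.17849192 265.80218165 113.        ] [ 0.36698484 -2.43024198]
stand [650.61514847 265.81049932  75.        ]
```

Call:
{"fn": "drive_tool", "kwargs": {"plan": [[[0,-0.002,0.03],0],[[0,0,0.04],0],[[0,0,0.04],0],[[0,0,0.03],0],[[0,0,0],0],[[0,0,0],0]]}}

```text
clock: 35.45
position: [652.1, 265.7, 115.2]
ee_rot: [1.0, -0.011, 0.001, -0.001]
contact_force: [0.7, -0.5, 0.2]
gripper_width: 46.7
```

Run:
```python
from h import *
import pickle
s,r=st(); d=grab("wrist","wp2"); X=np.array([651.,265.8]); print(r[:2,:2].T@(X-s["position"][:2]))
```

```text
t 35.45 pos [652.1 265.7 115.2] yax [-0.021 -1.    -0.001] z [ 0.003  0.001 -1.   ] F [ 0.7 -0.5  0.2] w 46.7 j [ 0.62  0.6   0.08  0.   -1.05  0.93]
[-1.06732447 -0.09958285]
```

View pics/wp2.png

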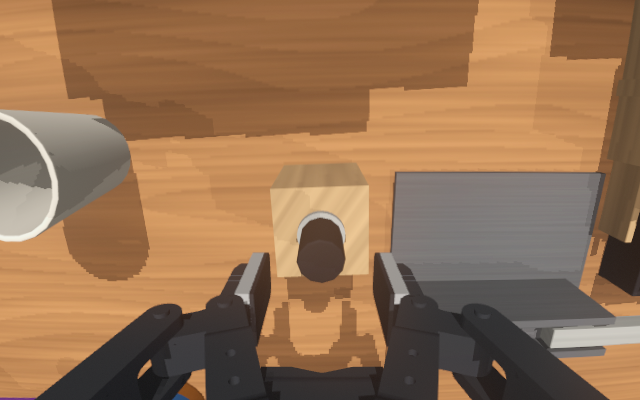

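Call:
{"fn": "drive_tool", "kwargs": {"plan": [[[-0.001,0,0.02],0],[[0,0,0.015],0],[[0,0,0],0],[[0,0,0],0]]}}

```text
clock: 36.0
position: [650.6, 266.2, 79.0]
ee_rot: [1.0, -0.01, 0.001, -0.0]
contact_force: [-0.1, -0.1, 0.0]
gripper_width: 46.9
```

Call:
{"fn": "drive_tool", "kwargs": {"plan": [[[0,0,0],0],[[0,0,0],0],[[0,0,0],0],[[0,0,0],0],[[0,0,0],0]], "fingers": 1}}

```text
clock: 36.62
position: [650.6, 266.2, 79.2]
ee_rot: [1.0, -0.01, 0.001, -0.0]
contact_force: [-1.3, 1.1, 5.1]
gripper_width: 22.3
```

Run:
```python
from h import *
s,r=st(); d=grab("wrist","wp3")
```

```text
t 36.62 pos [650.6 266.2  79.2] yax [-0.021 -1.    -0.001] z [ 0.002  0.001 -1.   ] F [-1.3  1.1  5.1] w 22.3 j [ 0.62  0.63  0.04  0.   -0.98  0.93]
```

View pics/wp3.png

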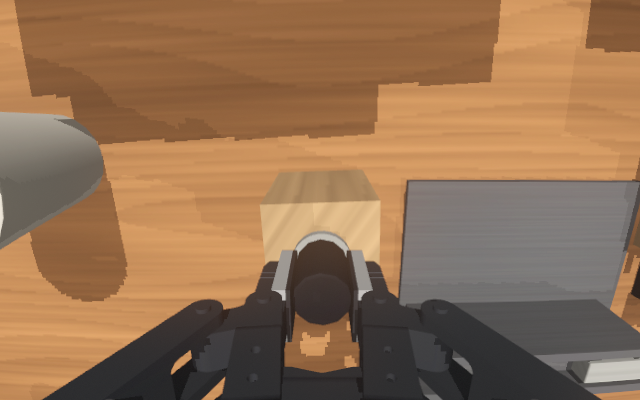

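Call:
{"fn": "drive_tool", "kwargs": {"plan": [[[0,0,-0.015],0],[[0,0,-0.03],0],[[0,0,-0.04],0],[[0,0,-0.04],0],[[0,0,-0.02],0],[[0,0,0],0],[[0,0,0],0]]}}

```text
clock: 37.55
position: [649.0, 265.6, 221.3]
ee_rot: [1.0, -0.011, -0.002, 0.001]
contact_force: [-0.5, -1.0, -1.7]
gripper_width: 22.2
```

Run:
```python
from h import *
s,r=st(); d=grab("wrist","wp4"); print(r[:2,:2].T@(np.array([552.1,-359.3])-s["position"][:2]))
t=grab("scene");crop(t,160,80,560,290,2,"scP")
```

```text
t 37.55 pos [649.  265.6 221.3] yax [-0.021 -1.     0.001] z [-0.003 -0.001 -1.   ] F [-0.5 -1.  -1.7] w 22.2 j [ 0.62  0.52  0.22 -0.   -1.27  0.93]
[-83.5708317  626.80613868]
```

View pics/wp4.png

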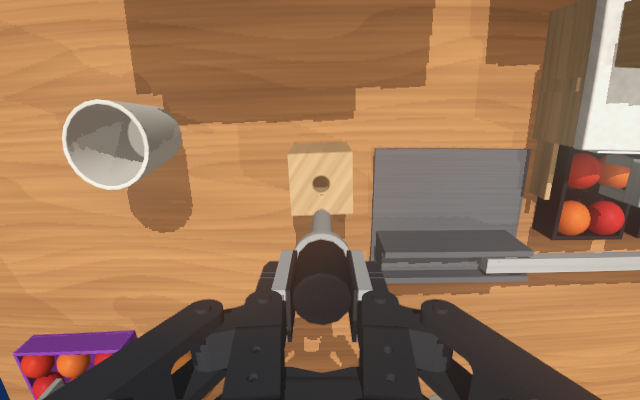

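View pics/scP.png

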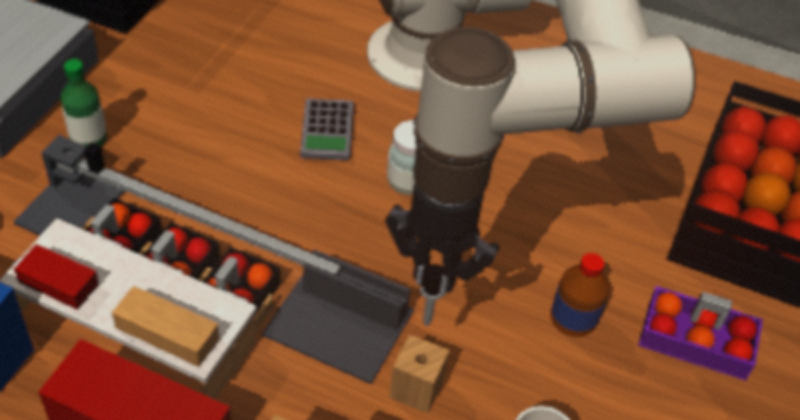

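Call:
{"fn": "drive_tool", "kwargs": {"plan": [[[-0.01,0.04,0],0],[[-0.01,0.05,0],0],[[-0.01,0.05,0],0],[[-0.01,0.05,0],0],[[-0.01,0.05,0],0],[[-0.0075,0.05,0],0],[[-0.006,0.05,0],0],[[-0.005,0.05,0],0],[[-0.005,0.05,0],0],[[-0.005,0.05,0],0],[[-0.005,0.05,0],0],[[0,0.045,0],0]]}}

```text
clock: 39.15
position: [553.2, -318.8, 221.9]
ee_rot: [1.0, -0.011, -0.001, -0.0]
contact_force: [1.2, 0.5, -1.3]
gripper_width: 22.5
```

Call:
{"fn": "drive_tool", "kwargs": {"plan": [[[0,0.03,0],0],[[0,0.01,0],0],[[0,0,0],0],[[0,0,0],0]]}}

```text
clock: 39.65
position: [553.5, -356.1, 222.9]
ee_rot: [1.0, -0.01, -0.0, -0.0]
contact_force: [-0.6, 0.8, -1.1]
gripper_width: 22.5
```

Run:
```python
from h import *
import pickle
s,r=st(); d=grab("wrist","wq1"); pickle.dump(d,open("wq1.pkl","wb")); print(r[:2,:2].T@(np.array([552.1,-359.3])-s["position"][:2])); print("lug px",proj(d,[552.1,-359.3,79]))
```

```text
t 39.65 pos [ 553.5 -356.1  222.9] yax [-0.02 -1.   -0.  ] z [-0.001  0.    -1.   ] F [-0.6  0.8 -1.1] w 22.5 j [-0.33  0.44  0.09 -0.   -1.22  1.88]
[-1.28710551  3.21284955]
lug px [[325.70334959 188.89071833]]
```

View pics/wq1.png

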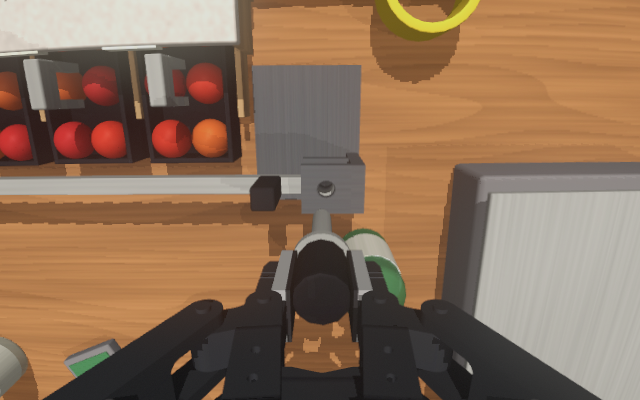

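Call:
{"fn": "drive_tool", "kwargs": {"plan": [[[-0.0017,0.0028,0.02],0],[[0,0,0.02],0],[[0,0,0.012],0],[[0,0,0],0],[[0,0,0],0],[[0,0,0],0]]}}

```text
clock: 40.45
position: [552.1, -360.1, 172.2]
ee_rot: [1.0, -0.01, 0.001, 0.0]
contact_force: [-0.1, 0.4, -1.0]
gripper_width: 22.3
```

Run:
```python
from h import *
import pickle
s,r=st(); d=grab("wrist","wq2"); pickle.dump(d,open("wq2.pkl","wb")); print(r[:2,:2].T@(np.array([552.1,-359.3])-s["position"][:2])); print("lug px",proj(d,[552.1,-359.3,79])); print("nose",proj(d,s["position"]+[.4,-.4,16.8-91]),s["position"][2]+16.8-91)
crop(d,270,170,380,250,7,"wq2c")
t=grab("top");crop(t,400,160,480,220,10,"tq2");s2=grab("scene");crop(s2,150,110,260,190,7,"sq2")
```

```text
t 40.45 pos [ 552.1 -360.1  172.2] yax [-0.021 -1.     0.001] z [ 0.002 -0.001 -1.   ] F [-0.1  0.4 -1. ] w 22.3 j [-0.33  0.48  0.02  0.   -1.11  1.88]
[-0.03533516 -0.83969975]
lug px [[320.93005794 204.80083776]]
nose [[322.71871257 212.31734943]] 97.97864506501023
```

View pics/wq2c.png

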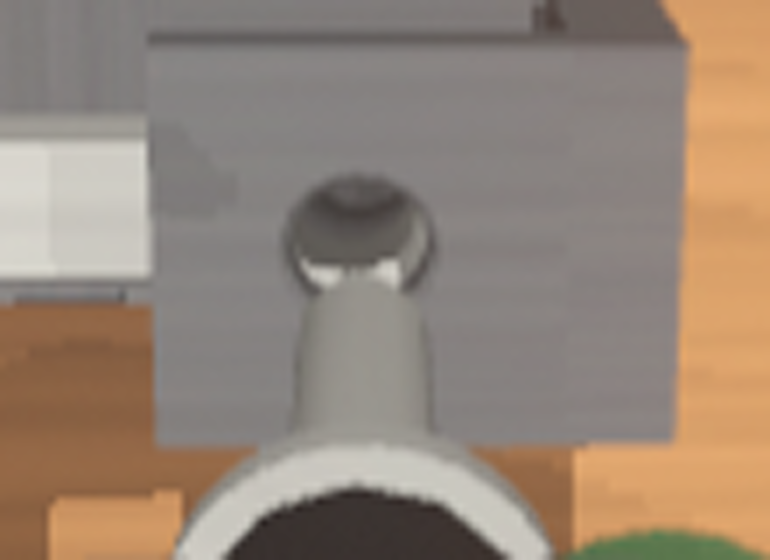

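View pics/sq2.png

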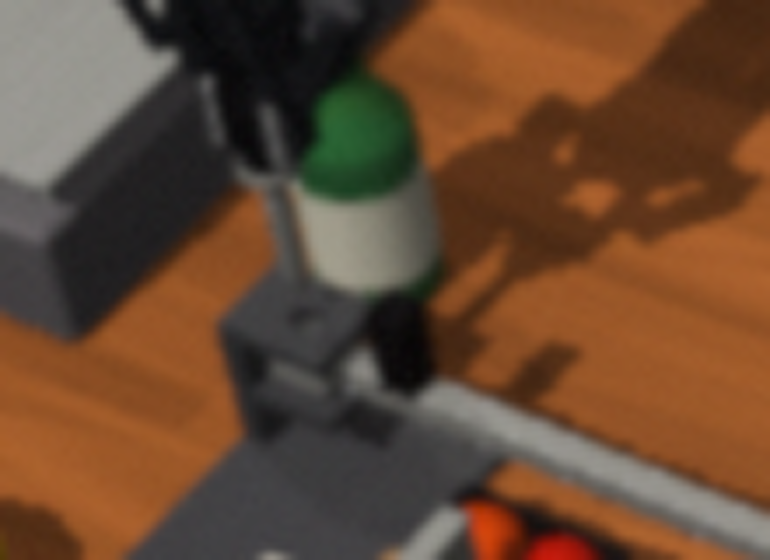

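Call:
{"fn": "drive_tool", "kwargs": {"plan": [[[0,-0.0005,0.012],0],[[0,0,0.01],0],[[0,0,0.008],0],[[0,0,0],0],[[0,0,0],0]]}}

```text
clock: 41.22
position: [551.8, -359.6, 141.3]
ee_rot: [1.0, -0.01, 0.0, 0.0]
contact_force: [1.5, -0.3, -1.1]
gripper_width: 22.3
```

Run:
```python
from h import *
s,r=st(); d=grab("wrist","wq3"); crop(d,270,170,380,250,7,"wq3c")
```

```text
t 41.23 pos [ 551.8 -359.6  141.3] yax [-0.021 -1.     0.   ] z [ 0. -0. -1.] F [ 1.5 -0.3 -1.1] w 22.3 j [-0.33  0.51 -0.02  0.   -1.05  1.88]
```

View pics/wq3c.png

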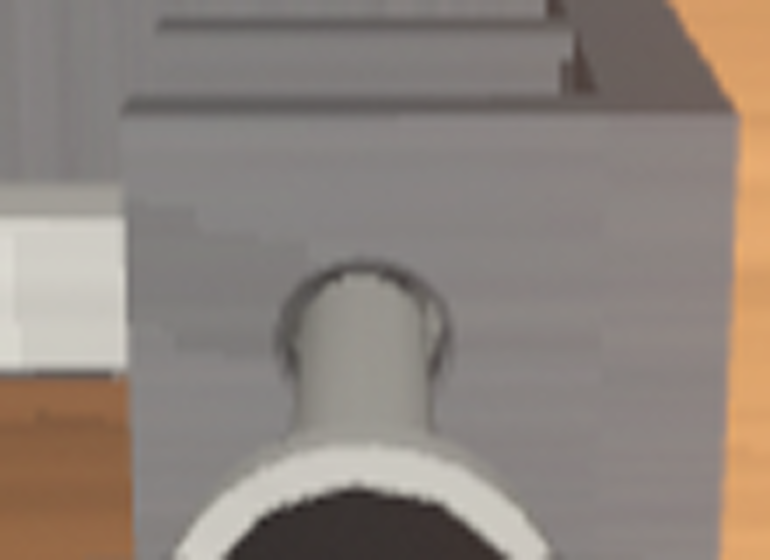

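Call:
{"fn": "drive_tool", "kwargs": {"plan": [[[0.0004,0,0.006],0],[[0,0,0.008],0],[[0,0,0.008],0],[[0,0,0],0],[[0,0,0],0]]}}

```text
clock: 41.9
position: [552.1, -359.6, 119.1]
ee_rot: [1.0, -0.01, 0.0, 0.0]
contact_force: [-0.3, 0.3, -1.1]
gripper_width: 22.5
```

Call:
{"fn": "drive_tool", "kwargs": {"plan": [[[0,0,0.008],0],[[0,0,0.008],0],[[0,0,0.008],0],[[0,0,0],0],[[0,0,0],0]]}}

```text
clock: 42.52
position: [552.2, -359.6, 95.2]
ee_rot: [1.0, -0.01, 0.0, 0.0]
contact_force: [-0.0, 0.2, -1.8]
gripper_width: 22.2
```

Free so far; about 12 mm left until the collar seats.

Call:
{"fn": "drive_tool", "kwargs": {"plan": [[[0,0,0.006],0],[[0,0,0.004],0],[[0,0,0.002],0],[[0,0,0.001],0],[[0,0,0],0],[[0,0,0],0]]}}

```text
clock: 43.28
position: [551.9, -359.4, 83.2]
ee_rot: [1.0, -0.01, 0.0, 0.0]
contact_force: [-1.5, 1.6, 6.0]
gripper_width: 22.2
```

Run:
```python
from h import *
s,r=st(); d=grab("wrist","wq4"); crop(d,250,170,400,280,5,"wq4c")
s2=grab("scene");crop(s2,150,110,260,190,7,"sq4")
```

```text
t 43.27 pos [ 551.9 -359.4   83.2] yax [-0.021 -1.     0.   ] z [ 0. -0. -1.] F [-1.5  1.6  6. ] w 22.2 j [-0.33  0.56 -0.08  0.   -0.93  1.88]
```

View pics/wq4c.png

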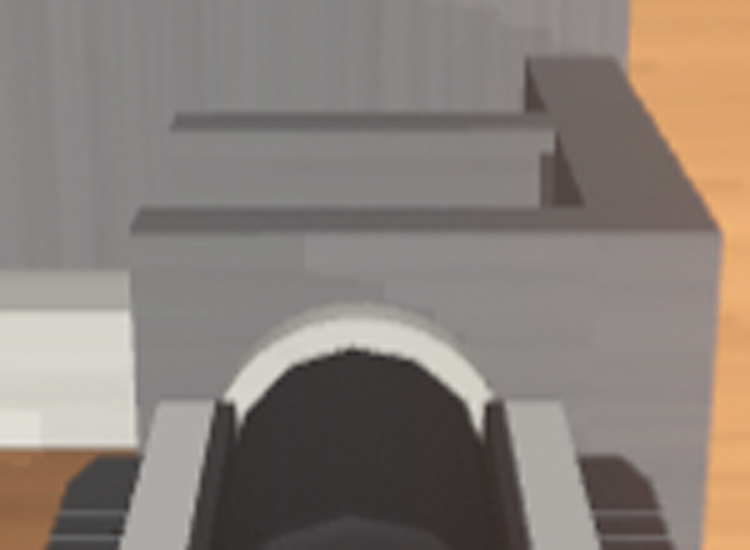

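View pics/sq4.png

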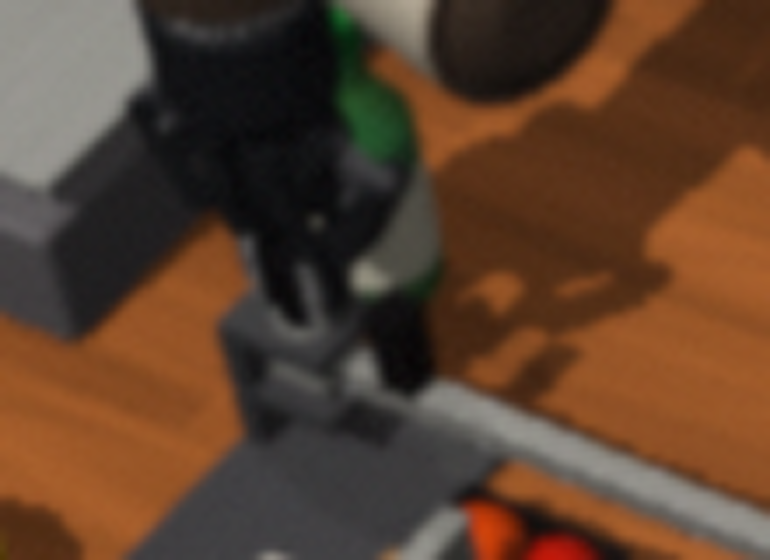

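Call:
{"fn": "drive_tool", "kwargs": {"plan": [[[0,0,0],0],[[0,0,0],0],[[0,0,0],0],[[0,0,0],0]], "fingers": 0.25}}

```text
clock: 43.88
position: [552.0, -359.5, 81.9]
ee_rot: [1.0, -0.011, -0.0, -0.0]
contact_force: [0.2, -0.6, 0.0]
gripper_width: 31.7
```

Call:
{"fn": "drive_tool", "kwargs": {"plan": [[[0,0,-0.01],0],[[0,0,-0.02],0],[[0,0,-0.03],0],[[0,0,-0.04],0],[[0,0,-0.04],0],[[0,0,-0.04],0],[[0,0,0],0],[[0,0,0],0]]}}

```text
clock: 44.88
position: [551.7, -359.2, 262.1]
ee_rot: [1.0, -0.011, 0.0, -0.0]
contact_force: [0.6, -0.1, -1.0]
gripper_width: 32.1
```

Run:
```python
from h import *
import pickle
s,r=st(); d=grab("wrist","wr"); pickle.dump(d,open("wr.pkl","wb")); crop(d,240,100,400,230,5,"wrc")
s2=grab("scene","sr");crop(s2,150,110,390,290,3.3,"src")
```

```text
t 44.88 pos [ 551.7 -359.2  262.1] yax [-0.021 -1.    -0.001] z [ 0.     0.001 -1.   ] F [ 0.6 -0.1 -1. ] w 32.1 j [-0.33  0.42  0.16 -0.   -1.31  1.88]
```

View pics/wr.png

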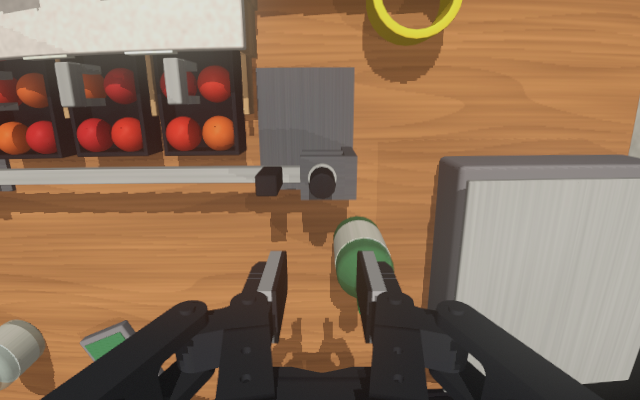

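View pics/wrc.png

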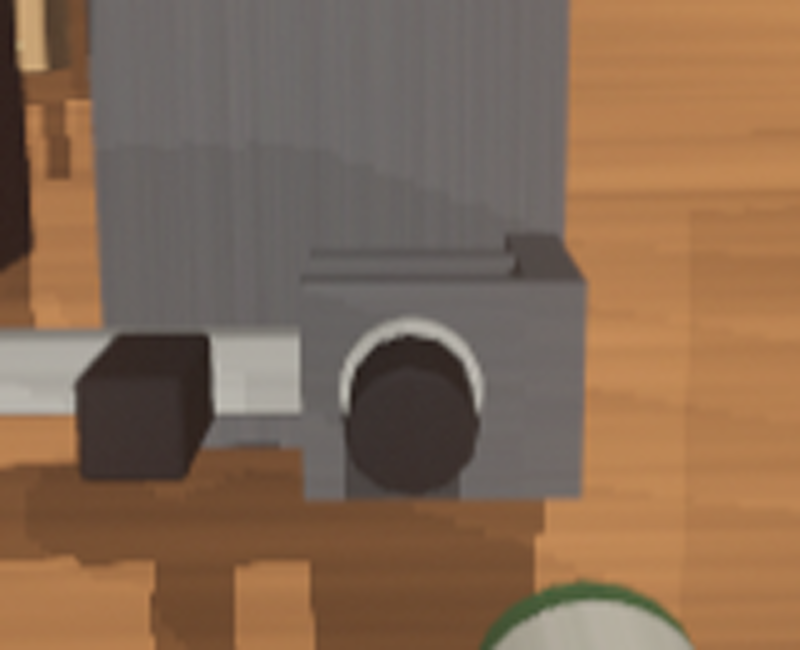

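View pics/src.png

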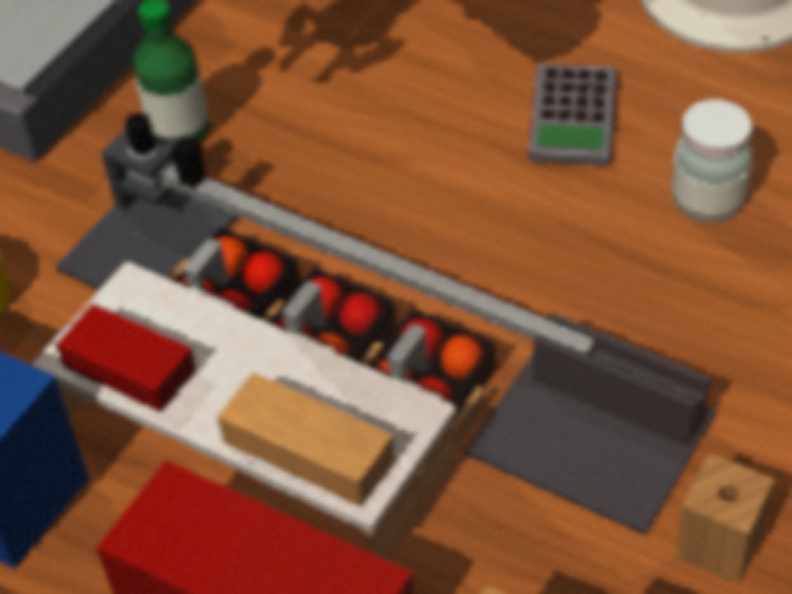

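Run:
```python
from h import *
import pickle
d=pickle.load(open("wr.pkl","rb"))
h=onz(d,(322.2,186.2),117);k=onz(d,(266.6,185.6),110);print("head",h,"knob",k,h-k)
t=grab("top","te");crop(t,300,110,470,230,4.5,"tec")
```

```text
head [ 552.65330238 -359.2928171   117.        ] knob [ 552.61898075 -309.07133689  110.        ] [ 3.43216254e-02 -5.02214802e+01  7.00000000e+00]
```

View pics/tec.png

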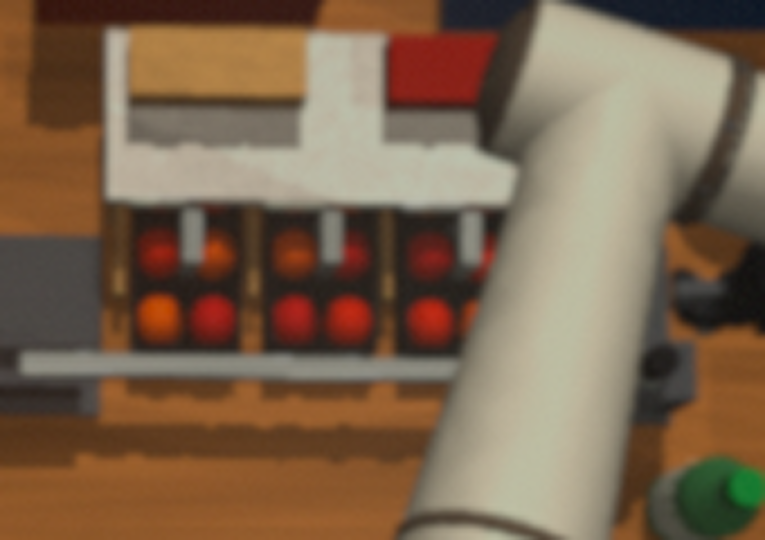

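All in place: the head is 50.2 mm from the knob (50 nominal), and its centre is within 1 mm of the lug hole. Handing in.

Run:
```python
from bench import arm
print(arm.job_done())
```

```text
the job is handed in; nothing more can be done
None
```

The fruit stand is closed up and handed in at about 45 s on the robot's clock; no verdict was reported.

**What I did:** I put the three black trays home in the right, middle and left lanes, in that order. Then I slid the bar across by its knob and dropped the pin through the lugs and bar until its collar met the upper lug.

**Last checks:**
- **Trays:** once all three were in, every front edge measured at rack x = -100 ± 0.5 mm, which is fully home. The last top view shows all three handles in line; the arm hides part of the right tray there.
- **Pin and bar:** the pin head is within about 1 mm of the lug hole sideways. The knob is 50.2 mm from the head (50 nominal), so the bar is within about 1 mm of 0.455 m. The collar met the lug with about 6 N, at the height expected for a seated pin.
- **Rest of the scene:** the green bottle by the lugs stands in the last pictures. The amber bottle was last seen standing while I was lifting the pin and is outside the last close-ups. The gripper is open and well clear, and I saw no tray knocked aside.

**What disagreed:**
- **Finger height:** the fingertips stand about 5 mm above the reported TCP height, not 25 mm below it as the text says. Because of this the first grasp shut on top of a handle with about 6 N and did no harm, and I corrected every later grasp for it.
- **Handle height:** my two-view heights for the handles came out at about 71 to 87 mm. The two fixed cameras and one wrist-camera pair, both aimed at about mid-handle, gave 71 to 77 against the text's 85 mm. The other wrist-camera pair, aimed at the handle's top face, gave 87 against 95 mm. I used the text's values because the horizontal positions agreed with them.

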